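Lay out the seasonings on the serving board

TASK

Lay out the seasonings on the serving board's cork pads, seen from your side: stand the wooden grinder on the pad between the two tins, the green-lidded jar on the pad directly in front of the grinder, and the brown-lidded jar on the pad directly in front of the tall tomato tin, each upright and centred on its pad, and set the blue and white carton upright on the middle of the flat tin's top. Leave both tins, the tomato and the egg timer where they are.

Things in the scene. Friction and masses are not known exactly. Their poses are not given: they have to be found in the camera images.
- board: Flat serving board of pale wood, fixed to the counter, 180 (x) x 300 (y) x 14 mm. Origin at the centre of its underside; x points away from the robot (to the back), y to the left, z up. Six cork pads, 55 mm across, flush in its top, in two rows of three: back row at x = +47.5 mm, front row at x = -47.5 mm; columns at y = +105, 0 and -105 mm.
- tomato_tin: Tall food tin with a white, red and brown printed side and a metal top, 75 mm across, 110 mm high, loose, 0.48 kg. Stands on one outer pad of the board's back row, left or right. Origin at the centre of its underside, z up. Stays where it is.
- flat_tin: Low flat silvery tin with a red, white and blue side, 86 mm across, 40 mm high, flat top, loose, 0.23 kg. Stands on the other outer pad of the back row. Origin at the centre of its underside, z up. Stays where it is. (Beware the sink's tall tap, fixed, far to the left, close to the gripper's start: rise to 0.42 m before swinging across.)
- grinder: Plain round brown wooden grinder, 49 mm across, 130 mm high, loose, about 0.2 kg, starts upright on the counter. Origin at the centre of its underside, z along its axis, up.
- green_jar: Round glass herb jar with a green lid that has a cream mark on its top, 41 mm across, 97 mm high, loose, about 0.1 kg, starts upright on the counter. Origin at the centre of its underside, z up.
- brown_jar: Round glass herb jar with a dark brown lid that has a small green mark on its top, 44 mm across, 101 mm high, loose, about 0.1 kg, starts upright on the counter. Origin at the centre of its underside, z up.
- carton: Small blue and white carton, 37 (its x) x 51 (its y) x 46 mm (z, up), loose, about 0.05 kg, starts upright on the counter. Origin at the centre of its underside.
- tomato: Red tomato with a green stalk, 62 mm across, 61 mm high, loose, a bystander on the counter. Origin at its underside. Stays where it is.  (A wall cupboard hangs over the far right corner, from 0.46 m up.)
- timer: Pale grey egg-shaped kitchen timer, 53 mm across, 72 mm high, loose, a bystander on the counter. Origin at the centre of its underside. Stays where it is.
Things that resemble listed ones, but are neither listed nor needed, are in the scene too. What is shaped like the tomato_tin but pink is not meant.

How it is judged (in metres and radians):
At the end, for the whole second after the job is handed in: Grinder on the middle back pad, green jar on the middle front pad, brown jar on the front pad of the tomato tin's column, each within 15 mm along each board axis; carton within 15 mm of the flat tin's middle; all upright within 0.08 rad, seated within 5 mm, released and at rest (x of grinder in the frame of board between 0.0325 and 0.0625 m and y of grinder in the frame of board between -0.015 and 0.015 m and angle between each of grinder, green_jar, brown_jar, carton's own z axis and vertical below 0.08 rad and z of grinder in the frame of board between 0.009 and 0.019 m and linear speed of each of grinder, green_jar, brown_jar, carton below 0.02 m/s and angular speed of each of grinder, green_jar, brown_jar, carton below 0.2 rad/s and contact force between each of grinder, green_jar, brown_jar, carton and the fingers below 0.2 N and x of green_jar in the frame of board between -0.0625 and -0.0325 m and y of green_jar in the frame of board between -0.015 and 0.015 m and z of green_jar in the frame of board between 0.009 and 0.019 m and ((y of tomato_tin in the frame of board above 0 m and x of brown_jar in the frame of board between -0.0625 and -0.0325 m and y of brown_jar in the frame of board between 0.09 and 0.12 m) or (y of tomato_tin in the frame of board below 0 m and x of brown_jar in the frame of board between -0.0625 and -0.0325 m and y of brown_jar in the frame of board between -0.12 and -0.09 m)) and z of brown_jar in the frame of board between 0.009 and 0.019 m and horizontal distance between carton and flat_tin below 0.015 m and z of carton in the frame of board between 0.049 and 0.059 m); the robot touches nothing.
It fails at once if the tomato tin is pushed more than 15 mm from where it stood, or tipped (distance of tomato_tin from where it was at the start of the episode above 0.015 m or angle between tomato_tin's own z axis and vertical above 0.3 rad).
It fails at once if the flat tin is pushed more than 15 mm from where it stood, or tipped (distance of flat_tin from where it was at the start of the episode above 0.015 m or angle between flat_tin's own z axis and vertical above 0.3 rad).
It fails at once if the tomato is pushed more than 15 mm from where it stood, or tipped (distance of tomato from where it was at the start of the episode above 0.015 m or angle between tomato's own z axis and vertical above 0.3 rad).
It fails at once if the egg timer is pushed more than 15 mm from where it stood, or tipped (distance of timer from where it was at the start of the episode above 0.015 m or angle between timer's own z axis and vertical above 0.3 rad).
It also fails if it takes over 106 s, if anything falls off the work surface, if the arm or the gripper's body presses on something with over 40 N, if the wrist force passes 120 N, or if a joint passes its speed limit or range.

ROBOT

A 7-joint arm with a two-finger parallel gripper is mounted at the origin on a cart in front of the work surface, level with it; the furniture and walls round the work are solid. World frame = base frame: x ahead of the robot, y to its left, z up, the work surface at z = 0. Lengths are in mm, angles in rad, forces in N, time in s.
With the tool pointing down it reaches from about 425 to 925 mm from the base axis. Payload 6.8 kg.
Tool frame: the origin (TCP) lies at the very end of the fingers, on their centre line; the grasp point (between the pads) lies 19 mm behind it; x points along the fingers, z is the direction in which the jaws open and shut, and the axes are right-handed (so a half turn about x gives the same grasp; the last joint's range is limited). The gripper opens to 85 mm and grips with 20 to 120 N. Pads are 22 mm wide; open, the fingers measure 114 mm over their backs; the gripper's body (76 mm by 85 mm) begins 54 mm behind the grasp point. The pads swing forward as they close: fully open they stand 13 mm farther back than shut.
Start: joints at [-1.33, 0.477, 0.022, 1.555, -0.011, 1.109, -0.083], TCP at [230.692, 634.372, 231.308] pointing down, gripper open.
Joint ranges: [-2.96, 2.96], [-0.34, 2.1], [-1.41, 1.46], [0.24, 2.44], [-1.37, 4.51], [0.17, 1.92], [-2.96, 2.96]. Speed limits (rad/s): [2.39, 2.39, 3.14, 3.14, 3.14, 3.14, 3.14].

INTERFACE

Orientations are given as a unit quaternion [w, x, y, z].
In Python, from plant import sensors, get_image, ticket gives the robot as it stands. The module is installed in compiled form; this text tells all that it offers.
- The arm moves only by the tool servo_tool, never from a script. Its argument "targets" is a list of rows, each an object of numbers: "x", "y", "z": the shift along the world's x, y, z in units of 25 mm (1.0 is 25 mm); "ax", "ay", "az": the turn, a rotation vector about the world's x, y, z in degrees. In form: [{"x": .., "y": .., "z": .., "ax": .., "ay": .., "az": ..}, ...]. A call has 1 to 20 rows; each row shifts and turns the commanded pose from where the row before left it; what a row does not reach is not made up. A row lasts 1/10 s, in which the tool goes at most 50 mm and 8.59 degrees, less where a joint would pass 70% of its speed; a pose out of reach is approached as far as the arm can. A call is refused whole if a number of a shift passes 1 or a number of a turn 8.59, either way. A call with a gripper value outside its range is refused whole. "fingers" is the opening, from 0 (shut) to 1 (fully open), set as the call begins (left out, the last holds). The fingers move at their own pace and stop on an object; "newtons" is the grip in N (left out, the last holds). Time passes only in rows, so rows that do not move let the fingers close. It gives the time, the measured TCP pose, the force and the opening at its end, in the units of the state.
- sensors.observe(): the state, without advancing time (a new reading comes with each control period).
- get_image(name): name is "scene" or "side" or "wrist"; returns a dict with "img" (400x640x3 uint8, red, green, blue), "z_map" (400x640 float32, mm along the optical axis (not along the pixel's ray), 0 where there is no reading), "intrinsics" (3x3 intrinsics, pixels), "k1" (the pictures are not rectified: a ray, as slopes to the right and down, at radius r is drawn at 1 + k1 r^2 times it, then the intrinsics apply), "extrinsics" (4x4, takes a point from world to camera coordinates). Camera axes: x right, y up, looking along -z (the intrinsics and any distortion apply to the point x, -y, -z); pixel columns grow to the right and rows downward; lengths in mm; the calibration is good to about 2 mm. A picture is of the moment at which its call begins.
- ticket.close_job(): hands the job in, once; it reports no verdict.
The state is a dict: "t": time; "joint_positions": joint angles; "qvel": joint speeds; "joint_torque": joint torques, N m; "tcp_pos": TCP position; "eef_rot": TCP orientation; "ft_force": force on the tool from outside, world axes, zero at the start; "torque": the same for the moment, N m; "opening": opening from 0.0 (shut) to 1.0 (fully open).
Only numpy, scipy, OpenCV 4.12 (cv2) and the standard library are available. Lean on these libraries where they do the work, as an engineer would, in place of code of your own. Each camera call takes 0.05 s, during which the arm holds its last target.

## Working session

There is one attempt and no reset: what is moved stays moved. The work goes in short steps, Python scripts to look and compute and a tool call to move; the robot and the scene stay as the last step left them, time stands still between calls to the robot, and variables do not carry over. Pictures are saved under pics/ and viewed, and the job is handed in when it is done.

Besides the shell and the picture viewer there is one more tool, called after "Call:" in YAML: its name, and indented under it one key for each argument. servo_tool: Moves the arm, as the interface text tells. Its arguments: {"type":"object","properties":{"targets":{"type":"array","items":{"type":"object","properties":{"x":{"type":"number"},"y":{"type":"number"},"z":{"type":"number"},"ax":{"type":"number"},"ay":{"type":"number"},"az":{"type":"number"}}}},"fingers":{"type":"number"},"newtons":{"type":"number"}},"required":["targets"]}

```bash
mkdir -p pics; cat > h.py <<'E'
import numpy as np, cv2
from plant import sensors, get_image, ticket
def snap(name,fn):
    d=get_image(name); cv2.imwrite('pics/'+fn+'.png',d['img'][:,:,::-1]); np.savez('pics/'+fn+'.npz',**{k:d[k] for k in d}); return d
def load(fn): return dict(np.load('pics/'+fn+'.npz'))
def cloud(d):
    K=d['intrinsics'];D=np.array([float(d['k1']),0,0,0])
    H,W=d['z_map'].shape
    u,v=np.meshgrid(np.arange(W),np.arange(H))
    p=cv2.undistortPoints(np.stack([u,v],-1).reshape(-1,1,2).astype(np.float64),K,D).reshape(H,W,2)
    z=d['z_map'].astype(float)
    c=np.stack([p[...,0]*z,-p[...,1]*z,-z],-1)
    E=np.array(d['extrinsics']);R=E[:3,:3];t=E[:3,3]
    w=(c-t)@R
    w[z==0]=np.nan
    return w
def proj(d,P):
    K=d['intrinsics'];D=np.array([float(d['k1']),0,0,0]);E=np.array(d['extrinsics'])
    c=np.atleast_2d(P)@E[:3,:3].T+E[:3,3]
    c=c*[1,-1,-1]
    return cv2.projectPoints(c,np.zeros(3),np.zeros(3),K,D)[0].reshape(-1,2)
E
python3 - <<'E'
from h import *
for n in ['scene','side','wrist']:
    d=snap(n,n+'0'); print(n,d['k1'],d['intrinsics'].tolist(),np.round(np.linalg.inv(d['extrinsics'])[:3],2).tolist())
print(sensors.observe())
E
```

```text
scene -0.102979960416295 [[418.5605580751396, 0.0, 318.77371910927826], [0.0, 418.5605580751396, 193.91759394483964], [0.0, 0.0, 1.0]] [[0.75, 0.47, -0.46, 104.1], [-0.66, 0.54, -0.52, -589.89], [-0.0, 0.7, 0.72, 716.77]]
side 0.030502716351712377 [[401.3065960736285, 0.0, 310.6696910862718], [0.0, 401.3065960736285, 204.3569356022147], [0.0, 0.0, 1.0]] [[0.81, 0.26, -0.53, 62.7], [-0.59, 0.39, -0.71, -739.01], [0.02, 0.89, 0.46, 428.77]]
wrist -0.0040699361317774905 [[298.67098958971053, 0.0, 320.06791288012494], [0.0, 298.67098958971053, 194.7297841778216], [0.0, 0.0, 1.0]] [[0.34, -0.9, -0.28, 159.71], [0.94, 0.33, 0.1, 659.33], [-0.0, -0.3, 0.95, 373.01]]
{'t': 0.15, 'joint_positions': array([-1.3301167 ,  0.47764118,  0.0223631 ,  1.5561854 , -0.01149636,
        1.10932769, -0.08310756]), 'qvel': array([-0.00088941, -0.00489913,  0.00048959, -0.00236193, -0.00033539,
       -0.00100258, -0.00027389]), 'joint_torque': array([ 2.66018862e-03, -5.96922576e+01,  1.61011185e+00, -2.81488949e+01,
        1.26396376e-02,  6.53009105e-03, -4.16703685e-06]), 'tcp_pos': array([230.5439661 , 633.93024036, 230.54507941]), 'eef_rot': array([ 0.57877918, -0.40598409,  0.57956132,  0.40533969]), 'ft_force': array([ 0.13333281, -0.55251462, -0.10807751]), 'torque': array([-0.03122901,  0.0109064 , -0.03220441]), 'opening': 0.9998888966261222}
```

View pics/scene0.png

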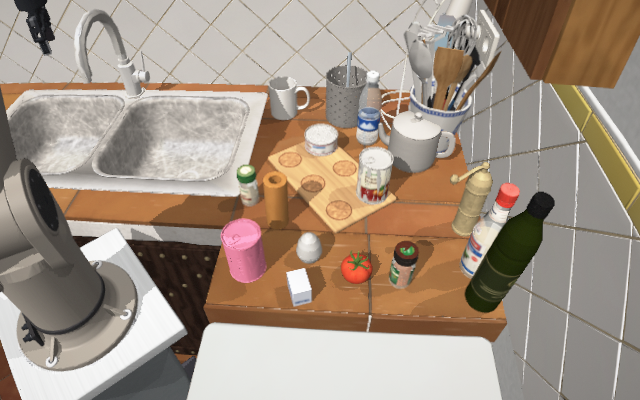

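View pics/side0.png

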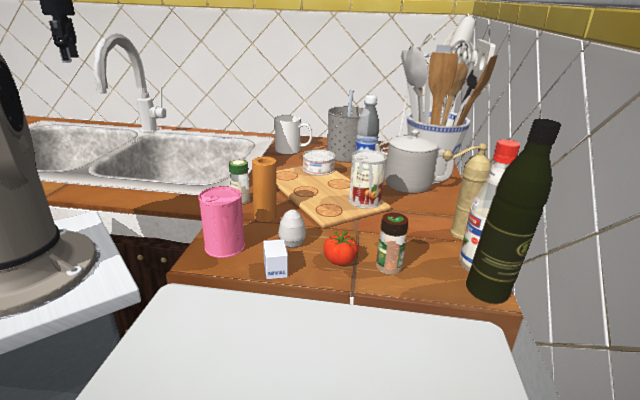

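View pics/wrist0.png

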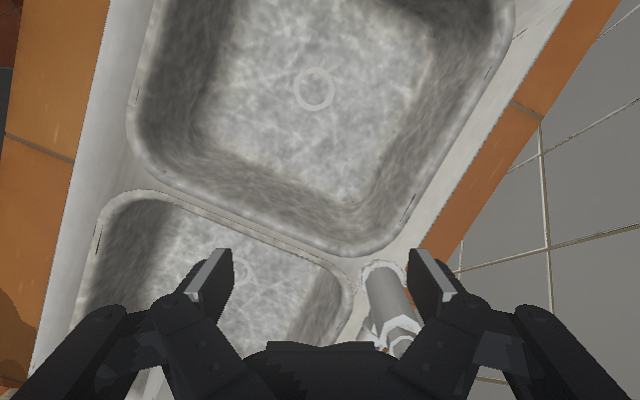

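The robot base is at bottom left. The board is in the middle, with the flat tin at (320,138) and the tomato tin at (375,175). The grinder is at (275,195), the green jar at (247,185), the carton at (299,287), the timer at (309,247), the tomato at (356,268) and the brown jar at (404,263). Next I'll make a top-down map from the depth.

```bash
python3 - <<'E'
from h import *
s=2.0 # px per mm inverse
x0,x1,y0,y1=300,1000,-550,250
img=np.zeros((700,800,3),np.uint8); hm=np.full((700,800),-99.)
for n in ['side0','scene0']:
    d=load(n);w=cloud(d)
    P=w.reshape(-1,3);C=d['img'].reshape(-1,3)
    ok=np.isfinite(P[:,0])&(P[:,2]>-20)&(P[:,2]<300);P=P[ok];C=C[ok]
    r=(x1-P[:,0]).astype(int);c=(y1-P[:,1]).astype(int)
    k=(r>=1)&(r<699)&(c>=1)&(c<799);r,c,P,C=r[k],c[k],P[k],C[k]
    o=np.argsort(P[:,2])
    for a,b,p,q in zip(r[o],c[o],P[o],C[o]):
        if p[2]>hm[a,b]-2:
            img[a-1:a+2,b-1:b+2]=q; hm[a-1:a+2,b-1:b+2]=p[2]
for v in range(0,800,100):cv2.line(img,(v,0),(v,5),(0,255,0),1);cv2.putText(img,str(y1-v),(v,15),0,.4,(0,255,0))
for v in range(0,700,100):cv2.putText(img,str(x1-v),(0,v+4),0,.4,(0,255,0))
cv2.imwrite('pics/td.png',cv2.resize(img[:,:,::-1],None,fx=.85,fy=.85))
E
```

```text
(no output)
```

View pics/td.png

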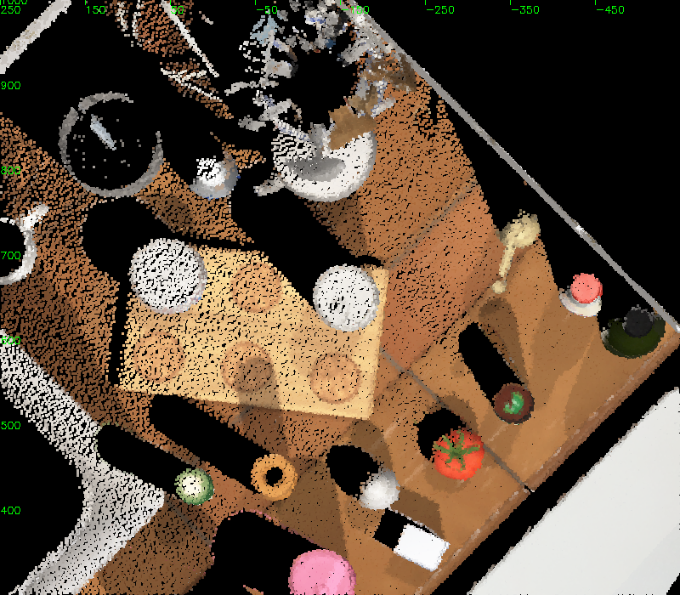

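```bash
cat >> h.py <<'E'
from scipy.optimize import least_squares
def fitcirc(P,r):
    f=lambda q: np.hypot(P[:,0]-q[0],P[:,1]-q[1])-r
    m=P[:,:2].mean(0); return least_squares(f,m,loss='soft_l1').x
objs=dict(flat=((677,52),43,54),tom_tin=((650,-157),37.5,124),grinder=((439,-71),24.5,130),green=((427,20),20.5,97),brown=((526,-353),22,101),tomato=((465,-290),31,61),timer=((424,-196),26,72),carton=((356,-244),30,46))
def report(fn,names=None):
    d=load(fn);w=cloud(d).reshape(-1,3);w=w[np.isfinite(w[:,0])]
    for k,(c,r,h) in objs.items():
        if names and k not in names: continue
        q=w[(np.hypot(w[:,0]-c[0],w[:,1]-c[1])<r+12)]
        t=q[(q[:,2]>h-6)&(q[:,2]<h+8)]
        if len(t)<5: print(fn,k,'few');continue
        s=q[(q[:,2]>15)&(q[:,2]<h-8)]
        (cx,cy),rad=cv2.minEnclosingCircle(t[:,:2].astype(np.float32))
        print(fn,k,'n',len(t),'top z',np.round(np.median(t[:,2]),1),'mean',t[:,:2].mean(0).round(1),'mec',round(cx,1),round(cy,1),round(rad,1),'side',fitcirc(s,r).round(1) if len(s)>20 else '',len(s))
E
python3 - <<'E'
from h import *
for n in ['scene0','side0']:
    report(n)
    d=load(n);w=cloud(d);P=w.reshape(-1,3)
    ok=np.isfinite(P[:,0])&(P[:,0]>480)&(P[:,0]<730)&(P[:,1]>-220)&(P[:,1]<120)
    b=P[ok&(abs(P[:,2]-14)<4)];
    print('board',len(b),np.median(b[:,2]),cv2.minAreaRect(b[:,:2].astype(np.float32)))
    c=P[np.isfinite(P[:,0])&(np.hypot(P[:,0]-480,P[:,1]+130)<20)];print('counter',np.nanmedian(c[:,2]))
E
for i in scene0 side0; do python3 -c "
import cv2
a=cv2.imread('pics/$i.png')[110:320,200:460];cv2.imwrite('pics/c_$i.png',cv2.resize(a,None,fx=2.8,fy=2.8,interpolation=2))"; done
```

```text
scene0 flat n 571 top z 50.7 mean [675.7  54.2] mec 676.1 54.0 44.7 side [677.   55.5] 403
scene0 tom_tin n 640 top z 121.0 mean [ 649.8 -156.3] mec 650.4 -156.0 38.1 side [ 651.6 -154.1] 1170
scene0 grinder n 308 top z 130.5 mean [439.2 -72.2] mec 440.5 -70.2 24.9 side [439.6 -68.9] 836
scene0 green n 191 top z 97.2 mean [427.1  21. ] mec 427.4 23.5 20.9 side [429.2  25.7] 414
scene0 brown n 389 top z 101.0 mean [ 524.4 -353.7] mec 526.0 -352.9 22.5 side [ 526.3 -352.7] 564
scene0 tomato n 11 top z 57.9 mean [ 474.7 -288.6] mec 473.9 -288.7 4.2 side [ 472.8 -283.7] 757
scene0 timer n 119 top z 69.6 mean [ 426.3 -191.9] mec 427.2 -190.5 14.6 side [ 430.1 -186.6] 464
scene0 carton n 488 top z 46.2 mean [ 355.1 -245.6] mec 355.9 -244.3 30.2 side [ 360.6 -242.2] 143
board 4918 15.068630551748537 ((613.96240234375, -45.4820556640625), (301.4472961425781, 180.4113006591797), 83.2728271484375)
counter 0.5588266296059597
side0 flat n 345 top z 50.2 mean [675.4  51.1] mec 676.5 52.3 45.5 side [676.5  52.7] 355
side0 tom_tin n 396 top z 119.9 mean [ 649.6 -157.8] mec 650.2 -158.7 39.8 side [ 650.8 -156.6] 1413
side0 grinder n 197 top z 128.5 mean [436.6 -76.3] mec 438.9 -74.4 25.4 side [438.5 -72. ] 1105
side0 green n 132 top z 95.7 mean [425.4  16.8] mec 428.9 20.8 21.8 side [428.1  22.4] 466
side0 brown n 311 top z 99.8 mean [ 522.3 -357.7] mec 524.9 -354.1 23.3 side [ 525.5 -354.5] 1038
side0 tomato n 9 top z 58.2 mean [ 474.1 -291.3] mec 473.6 -290.8 3.0 side [ 470.3 -286.2] 810
side0 timer n 58 top z 68.9 mean [ 425.5 -195.6] mec 426.0 -193.2 11.5 side [ 429.2 -189.5] 630
side0 carton n 404 top z 45.0 mean [ 354.1 -249.7] mec 355.2 -247.1 30.5 side [ 359.4 -243.8] 267
board 3191 13.073436709280987 ((612.868408203125, -49.17005920410156), (301.8361511230469, 178.6670379638672), 83.2353515625)
counter -2.0147620409213176
```

View pics/c_scene0.png

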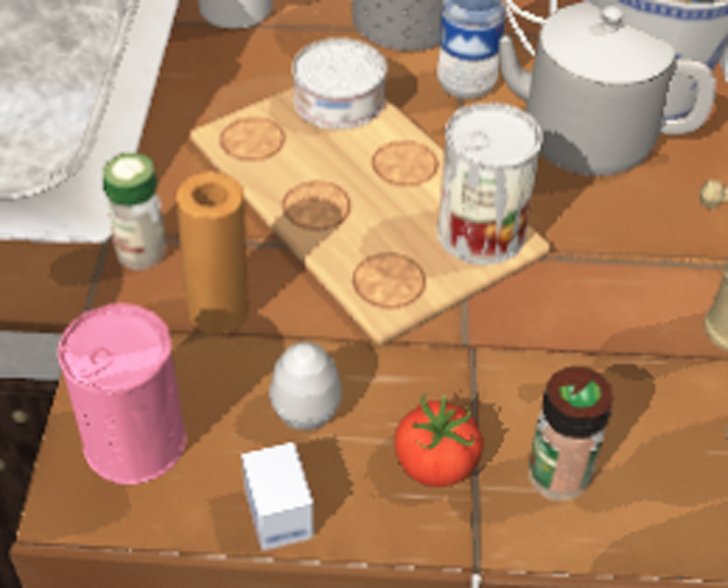

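```bash
cat >> h.py <<'E'
from scipy.spatial.transform import Rotation as Ro
def st():
    s=sensors.observe();q=s['eef_rot'];R=Ro.from_quat([q[1],q[2],q[3],q[0]]).as_matrix()
    print('t',s['t'],'tcp',s['tcp_pos'].round(1),'down',R[:,0].round(3),'jaw deg',np.degrees(np.arctan2(R[1,2],R[0,2])).round(2),'j',s['joint_positions'].round(2),'F',s['ft_force'].round(1),'op',round(s['opening'],3))
    return s,R
def plan(tgt,jaw=None):
    s,R=st();d=(np.array(tgt)-s['tcp_pos'])/25
    print('units',d.round(3))
    if jaw is not None:
        a=np.radians(jaw);z=np.array([np.cos(a),np.sin(a),0]);x=np.array([0,0,-1.]);Rt=np.stack([x,np.cross(z,x),z],1)
        print('rotvec deg',np.degrees(Ro.from_matrix(Rt@R.T).as_rotvec()).round(2))
E
python3 - <<'E'
from h import *
plan((439.3,-71.4,250),173.25)
plan((439.3,-71.4,250),-6.75)
d=load('scene0');w=cloud(d).reshape(-1,3)
t=w[(w[:,2]>40)&(abs(w[:,2]-45.5)<3)&(np.hypot(w[:,0]-356,w[:,1]+245)<40)]
print(cv2.minAreaRect(t[:,:2].astype(np.float32)))
d=load('side0');w=cloud(d).reshape(-1,3)
t=w[(w[:,2]>40)&(abs(w[:,2]-45.5)<3)&(np.hypot(w[:,0]-356,w[:,1]+245)<40)]
print(cv2.minAreaRect(t[:,:2].astype(np.float32)))
E
```

```text
t 0.15 tcp [230.5 633.9 230.5] down [-0.    -0.001 -1.   ] jaw deg 70.02 j [-1.33  0.48  0.02  1.56 -0.01  1.11 -0.08] F [ 0.1 -0.6 -0.1] op 1.0
units [  8.35  -28.213   0.778]
rotvec deg [8.0000e-02 6.0000e-02 1.0323e+02]
t 0.15 tcp [230.5 633.9 230.5] down [-0.    -0.001 -1.   ] jaw deg 70.02 j [-1.33  0.48  0.02  1.56 -0.01  1.11 -0.08] F [ 0.1 -0.6 -0.1] op 1.0
units [  8.35  -28.213   0.778]
rotvec deg [ 5.000e-02 -7.000e-02 -7.677e+01]
((356.2347717285156, -243.9237518310547), (51.732688903808594, 36.784759521484375), 64.3949203491211)
((355.9929504394531, -246.52162170410156), (52.43063735961914, 36.0879020690918), 64.28789520263672)
```

Call:
servo_tool:
  targets:
    - {"z": 1}
    - {"z": 1}
    - {"z": 1}
    - {"z": 1}
    - {"z": 1}
    - {"z": 1}
    - {"z": 1}
    - {"z": 0.6}
    - {}

```text
$.targets[0]: bad value
```

Call:
servo_tool:
  targets:
    - {"x": 0, "y": 0, "z": 1.0, "ax": 0, "ay": 0, "az": 0}
    - {"x": 0, "y": 0, "z": 1.0, "ax": 0, "ay": 0, "az": 0}
    - {"x": 0, "y": 0, "z": 1.0, "ax": 0, "ay": 0, "az": 0}
    - {"x": 0, "y": 0, "z": 1.0, "ax": 0, "ay": 0, "az": 0}
    - {"x": 0, "y": 0, "z": 1.0, "ax": 0, "ay": 0, "az": 0}
    - {"x": 0, "y": 0, "z": 1.0, "ax": 0, "ay": 0, "az": 0}
    - {"x": 0, "y": 0, "z": 1.0, "ax": 0, "ay": 0, "az": 0}
    - {"x": 0, "y": 0, "z": 0.8, "ax": 0, "ay": 0, "az": 0}

```text
t: 0.95
tcp_pos: [230.7, 634.4, 427.7]
eef_rot: [0.579, -0.405, 0.579, 0.406]
ft_force: [0.6, 0.1, 0.1]
opening: 1.001
```

Call:
servo_tool:
  targets:
    - {"x": 0.5, "y": -1, "az": -3.8}
    - {"x": 0.5, "y": -1, "az": -3.8}
    - {"x": 0.5, "y": -1, "az": -3.8}
    - {"x": 0.5, "y": -1, "az": -3.8}
    - {"x": 0.5, "y": -1, "az": -3.8}
    - {"x": 0.5, "y": -1, "az": -3.8}
    - {"x": 0.5, "y": -1, "az": -3.8}
    - {"x": 0.5, "y": -1, "az": -3.8}
    - {"x": 0.5, "y": -1, "az": -3.8}
    - {"x": 0.5, "y": -1, "az": -3.8}
    - {"x": 0.5, "y": -1, "az": -3.8}
    - {"x": 0.5, "y": -1, "az": -3.8}
    - {"x": 0.5, "y": -1, "az": -3.8}
    - {"x": 0.5, "y": -1, "az": -3.8}
    - {"x": 0.5, "y": -1, "az": -3.8}
    - {"x": 0.5, "y": -1, "az": -3.8}
    - {"x": 0.4, "y": -1, "az": -3.8}
    - {"y": -1, "az": -3.8}
    - {"y": -1, "az": -3.8}
    - {"y": -1, "az": -3.8}

```text
$.targets[0]: bad value
```

Call:
servo_tool:
  targets:
    - {"x": 0.5, "y": -1, "z": 0, "ax": 0, "ay": 0, "az": -3.8}
    - {"x": 0.5, "y": -1, "z": 0, "ax": 0, "ay": 0, "az": -3.8}
    - {"x": 0.5, "y": -1, "z": 0, "ax": 0, "ay": 0, "az": -3.8}
    - {"x": 0.5, "y": -1, "z": 0, "ax": 0, "ay": 0, "az": -3.8}
    - {"x": 0.5, "y": -1, "z": 0, "ax": 0, "ay": 0, "az": -3.8}
    - {"x": 0.5, "y": -1, "z": 0, "ax": 0, "ay": 0, "az": -3.8}
    - {"x": 0.5, "y": -1, "z": 0, "ax": 0, "ay": 0, "az": -3.8}
    - {"x": 0.5, "y": -1, "z": 0, "ax": 0, "ay": 0, "az": -3.8}
    - {"x": 0.5, "y": -1, "z": 0, "ax": 0, "ay": 0, "az": -3.8}
    - {"x": 0.5, "y": -1, "z": 0, "ax": 0, "ay": 0, "az": -3.8}
    - {"x": 0.5, "y": -1, "z": 0, "ax": 0, "ay": 0, "az": -3.8}
    - {"x": 0.5, "y": -1, "z": 0, "ax": 0, "ay": 0, "az": -3.8}
    - {"x": 0.5, "y": -1, "z": 0, "ax": 0, "ay": 0, "az": -3.8}
    - {"x": 0.5, "y": -1, "z": 0, "ax": 0, "ay": 0, "az": -3.8}
    - {"x": 0.5, "y": -1, "z": 0, "ax": 0, "ay": 0, "az": -3.8}
    - {"x": 0.5, "y": -1, "z": 0, "ax": 0, "ay": 0, "az": -3.8}
    - {"x": 0.4, "y": -1, "z": 0, "ax": 0, "ay": 0, "az": -3.8}
    - {"x": 0, "y": -1, "z": 0, "ax": 0, "ay": 0, "az": -3.8}
    - {"x": 0, "y": -1, "z": 0, "ax": 0, "ay": 0, "az": -3.8}
    - {"x": 0, "y": -1, "z": 0, "ax": 0, "ay": 0, "az": -0.8}

```text
t: 2.95
tcp_pos: [440.7, 132.3, 426.2]
eef_rot: [0.707, 0.02, 0.707, -0.02]
ft_force: [0.1, 0.0, 0.2]
opening: 1.002
```

```bash
python3 -c "
from h import *
plan((439.3,-71.4,250),-6.75)"
```

```text
t 2.95 tcp [440.7 132.3 426.2] down [-0. -0. -1.] jaw deg -3.17 j [-0.9  -0.05  0.46  1.78  0.02  1.41 -0.5 ] F [0.1 0.  0.2] op 1.002
units [-0.057 -8.149 -7.05 ]
rotvec deg [ 0.   -0.01 -3.58]
```

Call:
servo_tool:
  targets:
    - {"x": 0, "y": -1, "z": -1, "ax": 0, "ay": 0, "az": -1}
    - {"x": 0, "y": -1, "z": -1, "ax": 0, "ay": 0, "az": -1}
    - {"x": 0, "y": -1, "z": -1, "ax": 0, "ay": 0, "az": -1}
    - {"x": 0, "y": -1, "z": -1, "ax": 0, "ay": 0, "az": -0.6}
    - {"x": 0, "y": -1, "z": -1, "ax": 0, "ay": 0, "az": 0}
    - {"x": 0, "y": -1, "z": -1, "ax": 0, "ay": 0, "az": 0}
    - {"x": 0, "y": -1, "z": -0.5, "ax": 0, "ay": 0, "az": 0}
    - {"x": 0, "y": -1, "z": 0, "ax": 0, "ay": 0, "az": 0}
    - {"x": 0, "y": 0, "z": 0, "ax": 0, "ay": 0, "az": 0}

```text
t: 3.85
tcp_pos: [439.8, -69.6, 263.7]
eef_rot: [0.706, 0.042, 0.706, -0.043]
ft_force: [0.7, -0.2, -0.1]
opening: 1.0
```

```bash
python3 -c "
from h import *
snap('wrist','w1')
plan((439.3,-71.4,80),-6.75)
report('w1')"
```

```text
t 3.9 tcp [440.2 -67.6 263.9] down [ 0.  0. -1.] jaw deg -6.79 j [-0.67  0.04  0.71  2.07 -0.03  1.04 -0.06] F [-0.1  0.5  0.1] op 1.0
units [-0.037 -0.153 -7.355]
rotvec deg [-0.01  0.    0.04]
w1 flat n 5046 top z 51.0 mean [677.2  48.8] mec 677.0 52.5 44.0 side [677.5  53.5] 1169
w1 tom_tin n 3827 top z 120.6 mean [ 651.5 -155.5] mec 651.1 -155.5 38.7 side [ 651.4 -156.5] 3027
w1 grinder n 1511 top z 129.5 mean [441.5 -70. ] mec 441.4 -71.1 24.6 side [428.3 -64. ] 1017
w1 green n 1422 top z 97.0 mean [429.6  24. ] mec 429.4 23.9 20.5 side [429.8  23.6] 61
w1 brown few
w1 tomato n 17 top z 58.7 mean [ 476.4 -288.5] mec 476.4 -289.1 2.8 side [ 470.8 -292. ] 1341
w1 timer n 234 top z 69.2 mean [ 429.5 -188.7] mec 429.1 -189.5 13.0 side [ 428.7 -194.5] 891
w1 carton n 831 top z 45.6 mean [ 358.9 -242. ] mec 358.3 -243.6 30.0 side [ 357.2 -247.7] 226
```

View pics/w1.png

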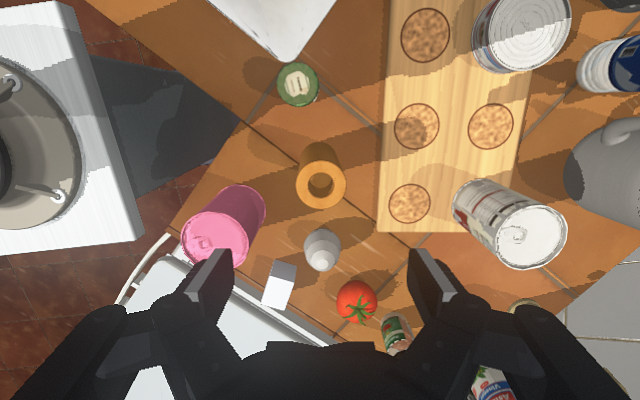

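The wrist view shows the grinder at (321,182) and the green jar at (298,84). The pads are middle back (491,127), middle front (417,126) and front right (409,203). I'll turn the pad pixels into world positions.

```bash
python3 -c "
from h import *
d=load('w1');w=cloud(d)
for u,v in [(491,127),(417,126),(409,203),(425,35)]: print(np.nanmedian(w[v-2:v+3,u-2:u+3].reshape(-1,3),0).round(1))
# cork by colour refine
im=d['img'].astype(int)
P=w.reshape(-1,3);b=P[np.isfinite(P[:,0])&(P[:,0]>480)&(P[:,0]<730)&(P[:,1]>-220)&(P[:,1]<120)&(abs(P[:,2]-13.5)<4)];print(len(b),np.median(b[:,2]),cv2.minAreaRect(b[:,:2].astype(np.float32)))
a=d['img'][0:240,370:550,::-1];cv2.imwrite('pics/cw1.png',cv2.resize(a,None,fx=2.5,fy=2.5,interpolation=2))"
```

```text
[664.  -51.9  14. ]
[569.6 -39.5  13.8]
[ 555.9 -143.    13.9]
[581.1  65.   14. ]
25452 13.808369056410196 ((614.8333740234375, -47.66902160644531), (290.78289794921875, 179.53759765625), 83.44459533691406)
```

View pics/cw1.png

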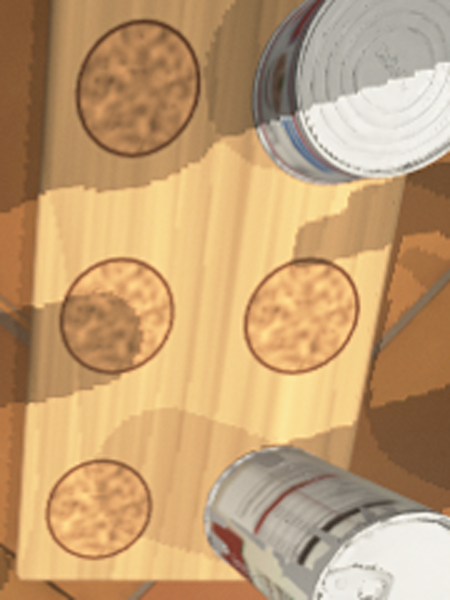

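Call:
servo_tool:
  targets:
    - {"x": 0, "y": -0.12, "z": -1, "ax": 0, "ay": 0, "az": 0}
    - {"x": 0, "y": 0, "z": -1, "ax": 0, "ay": 0, "az": 0}
    - {"x": 0, "y": 0, "z": -1, "ax": 0, "ay": 0, "az": 0}
    - {"x": 0, "y": 0, "z": -1, "ax": 0, "ay": 0, "az": 0}
    - {"x": 0, "y": 0, "z": -1, "ax": 0, "ay": 0, "az": 0}
    - {"x": 0, "y": 0, "z": -1, "ax": 0, "ay": 0, "az": 0}
    - {"x": 0, "y": 0, "z": -1, "ax": 0, "ay": 0, "az": 0}
    - {"x": 0, "y": 0, "z": -0.3, "ax": 0, "ay": 0, "az": 0}
    - {"x": 0, "y": 0, "z": 0, "ax": 0, "ay": 0, "az": 0}

```text
t: 4.8
tcp_pos: [440.2, -68.2, 80.9]
eef_rot: [0.705, 0.04, 0.707, -0.04]
ft_force: [-0.5, -0.8, -0.2]
opening: 1.002
```

Call:
servo_tool:
  targets:
    - {"x": 0, "y": -0.12, "z": 0, "ax": 0, "ay": 0, "az": 0}
    - {"x": 0, "y": 0, "z": 0, "ax": 0, "ay": 0, "az": 0}
    - {"x": 0, "y": 0, "z": 0, "ax": 0, "ay": 0, "az": 0}

```text
t: 5.1
tcp_pos: [441.4, -71.6, 82.2]
eef_rot: [0.707, 0.041, 0.705, -0.04]
ft_force: [0.3, -0.2, -0.8]
opening: 1.002
```

Call:
servo_tool:
  targets:
    - {"x": 0, "y": 0, "z": 0, "ax": 0, "ay": 0, "az": 0}
    - {"x": 0, "y": 0, "z": 0, "ax": 0, "ay": 0, "az": 0}
    - {"x": 0, "y": 0, "z": 0, "ax": 0, "ay": 0, "az": 0}
    - {"x": 0, "y": 0, "z": 0, "ax": 0, "ay": 0, "az": 0}
    - {"x": 0, "y": 0, "z": 0, "ax": 0, "ay": 0, "az": 0}
    - {"x": 0, "y": 0, "z": 0, "ax": 0, "ay": 0, "az": 0}
    - {"x": 0, "y": 0, "z": 0, "ax": 0, "ay": 0, "az": 0}
    - {"x": 0, "y": 0, "z": 0, "ax": 0, "ay": 0, "az": 0}
  fingers: 0
  newtons: 40

```text
t: 5.9
tcp_pos: [440.4, -71.4, 81.7]
eef_rot: [0.706, 0.041, 0.706, -0.04]
ft_force: [-2.3, 0.9, 9.0]
opening: 0.566
```

```bash
python3 -c "
from h import *
plan((439.3,-71.4,240),-6.75)
plan((663,-52.2,240),-6.75)
"
```

```text
t 5.9 tcp [440.4 -71.4  81.7] down [-0.001  0.001 -1.   ] jaw deg -6.59 j [-0.47  0.38  0.6   2.24 -0.38  0.61  0.29] F [-2.3  0.9  9. ] op 0.566
units [-4.400e-02  1.000e-03  6.333e+00]
rotvec deg [-0.05 -0.04 -0.16]
t 5.9 tcp [440.4 -71.4  81.7] down [-0.001  0.001 -1.   ] jaw deg -6.59 j [-0.47  0.38  0.6   2.24 -0.38  0.61  0.29] F [-2.3  0.9  9. ] op 0.566
units [8.904 0.769 6.333]
rotvec deg [-0.05 -0.04 -0.16]
```

Call:
servo_tool:
  targets:
    - {"x": 0, "y": 0, "z": 0.5, "ax": 0, "ay": 0, "az": 0}
    - {"x": 0, "y": 0, "z": 1, "ax": 0, "ay": 0, "az": 0}
    - {"x": 0, "y": 0, "z": 1, "ax": 0, "ay": 0, "az": 0}
    - {"x": 0, "y": 0, "z": 1, "ax": 0, "ay": 0, "az": 0}
    - {"x": 0, "y": 0, "z": 1, "ax": 0, "ay": 0, "az": 0}
    - {"x": 0, "y": 0, "z": 1, "ax": 0, "ay": 0, "az": 0}
    - {"x": 0.9, "y": 0.08, "z": 0.8, "ax": 0, "ay": 0, "az": 0}
    - {"x": 1, "y": 0.08, "z": 0, "ax": 0, "ay": 0, "az": 0}
    - {"x": 1, "y": 0.08, "z": 0, "ax": 0, "ay": 0, "az": 0}
    - {"x": 1, "y": 0.08, "z": 0, "ax": 0, "ay": 0, "az": 0}
    - {"x": 1, "y": 0.08, "z": 0, "ax": 0, "ay": 0, "az": 0}
    - {"x": 1, "y": 0.08, "z": 0, "ax": 0, "ay": 0, "az": 0}
    - {"x": 1, "y": 0.08, "z": 0, "ax": 0, "ay": 0, "az": 0}
    - {"x": 1, "y": 0.08, "z": 0, "ax": 0, "ay": 0, "az": 0}
    - {"x": 1, "y": 0.08, "z": 0, "ax": 0, "ay": 0, "az": 0}
    - {"x": 0, "y": 0.05, "z": 0, "ax": 0, "ay": 0, "az": 0}
    - {"x": 0, "y": 0, "z": 0, "ax": 0, "ay": 0, "az": 0}
    - {"x": 0, "y": 0, "z": 0, "ax": 0, "ay": 0, "az": 0}

```text
t: 7.7
tcp_pos: [662.0, -52.7, 238.9]
eef_rot: [0.706, 0.041, 0.706, -0.041]
ft_force: [-0.5, -0.2, -2.6]
opening: 0.558
```

```bash
python3 -c "
from h import *
plan((663,-52.2,96),-6.75)
snap('scene','s2');snap('wrist','w2')
d=load('s2');w=cloud(d).reshape(-1,3)
q=w[(np.hypot(w[:,0]-663,w[:,1]+52)<50)&(w[:,2]>40)&(w[:,2]<300)]
print(np.percentile(q[:,2],[1,5,50,95]))
"
```

```text
t 7.7 tcp [662.  -52.7 238.9] down [-0.001 -0.    -1.   ] jaw deg -6.63 j [-0.48  0.53  0.68  1.61 -0.36  1.14  0.17] F [-0.5 -0.2 -2.6] op 0.558
units [ 0.039  0.022 -5.715]
rotvec deg [ 0.01 -0.06 -0.12]
[160.52454275 168.39883679 250.08574201 293.58869619]
```

View pics/s2.png

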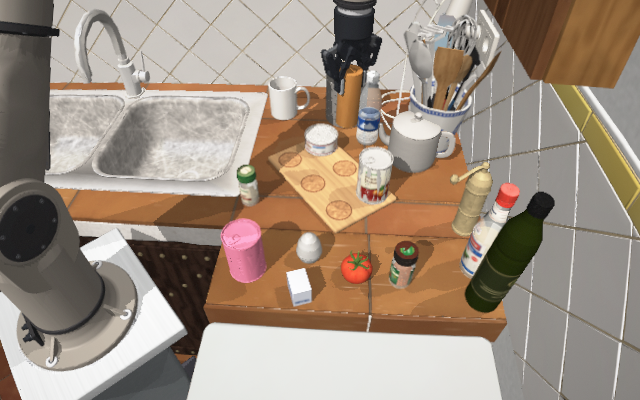

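View pics/w2.png

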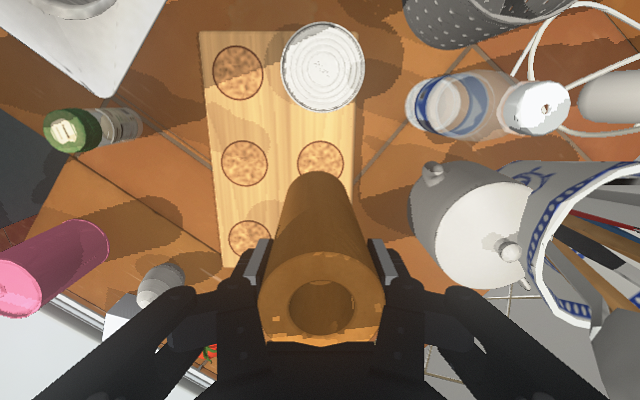

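The grinder is held upright (scene (348,95)), directly above the middle back pad. I'll lower it now.

Call:
servo_tool:
  targets:
    - {"x": 0.03, "y": 0, "z": -1, "ax": 0, "ay": 0, "az": 0}
    - {"x": 0, "y": 0, "z": -1, "ax": 0, "ay": 0, "az": 0}
    - {"x": 0, "y": 0, "z": -1, "ax": 0, "ay": 0, "az": 0}
    - {"x": 0, "y": 0, "z": -1, "ax": 0, "ay": 0, "az": 0}
    - {"x": 0, "y": 0, "z": -0.8, "ax": 0, "ay": 0, "az": 0}
    - {"x": 0, "y": 0, "z": -0.5, "ax": 0, "ay": 0, "az": 0}
    - {"x": 0, "y": 0, "z": -0.2, "ax": 0, "ay": 0, "az": 0}
    - {"x": 0, "y": 0, "z": -0.1, "ax": 0, "ay": 0, "az": 0}
    - {"x": 0, "y": 0, "z": 0, "ax": 0, "ay": 0, "az": 0}
    - {"x": 0, "y": 0, "z": 0, "ax": 0, "ay": 0, "az": 0}

```text
t: 8.8
tcp_pos: [664.6, -52.5, 99.9]
eef_rot: [0.707, 0.041, 0.705, -0.041]
ft_force: [-0.1, 0.2, -2.0]
opening: 0.565
```

```bash
python3 -c "
from h import *
plan((663,-52.2,96),-6.75)
"
```

```text
t 8.8 tcp [664.6 -52.5  99.9] down [ 0.002 -0.    -1.   ] jaw deg -6.59 j [-0.42  0.67  0.59  1.71 -0.46  0.9   0.25] F [-0.1  0.2 -2. ] op 0.565
units [-0.064  0.014 -0.155]
rotvec deg [ 0.    0.1  -0.16]
```

Call:
servo_tool:
  targets:
    - {"x": -0.04, "y": 0, "z": -0.08, "ax": 0, "ay": 0, "az": 0}
    - {"x": 0, "y": 0, "z": -0.08, "ax": 0, "ay": 0, "az": 0}
    - {"x": 0, "y": 0, "z": 0, "ax": 0, "ay": 0, "az": 0}
    - {"x": 0, "y": 0, "z": 0, "ax": 0, "ay": 0, "az": 0}

```text
t: 9.2
tcp_pos: [663.1, -52.6, 95.7]
eef_rot: [0.706, 0.041, 0.706, -0.041]
ft_force: [-2.9, -0.9, 6.1]
opening: 0.567
```

Call:
servo_tool:
  targets:
    - {"x": 0, "y": 0, "z": 0, "ax": 0, "ay": 0, "az": 0}
    - {"x": 0, "y": 0, "z": 0, "ax": 0, "ay": 0, "az": 0}
    - {"x": 0, "y": 0, "z": 0, "ax": 0, "ay": 0, "az": 0}
    - {"x": 0, "y": 0, "z": 0, "ax": 0, "ay": 0, "az": 0}
    - {"x": 0, "y": 0, "z": 0, "ax": 0, "ay": 0, "az": 0}
    - {"x": 0, "y": 0, "z": 0.5, "ax": 0, "ay": 0, "az": 0}
    - {"x": 0, "y": 0, "z": 1, "ax": 0, "ay": 0, "az": 0}
    - {"x": 0, "y": 0, "z": 1, "ax": 0, "ay": 0, "az": 0}
    - {"x": 0, "y": 0, "z": 1, "ax": 0, "ay": 0, "az": 0}
    - {"x": 0, "y": 0, "z": 1, "ax": 0, "ay": 0, "az": 0}
  fingers: 1

```text
t: 10.2
tcp_pos: [663.0, -52.6, 209.4]
eef_rot: [0.706, 0.041, 0.706, -0.041]
ft_force: [-0.4, 0.7, 0.5]
opening: 1.002
```

```bash
python3 -c "
from h import *
plan((429,22.8,250),-6.75)
snap('wrist','w3');snap('scene','s3')
"
```

```text
t 10.2 tcp [663.  -52.6 209.4] down [ 0.001 -0.    -1.   ] jaw deg -6.61 j [-0.47  0.55  0.67  1.64 -0.38  1.08  0.19] F [-0.4  0.7  0.5] op 1.002
units [-9.36   3.016  1.625]
rotvec deg [ 0.    0.05 -0.14]
```

View pics/w3.png

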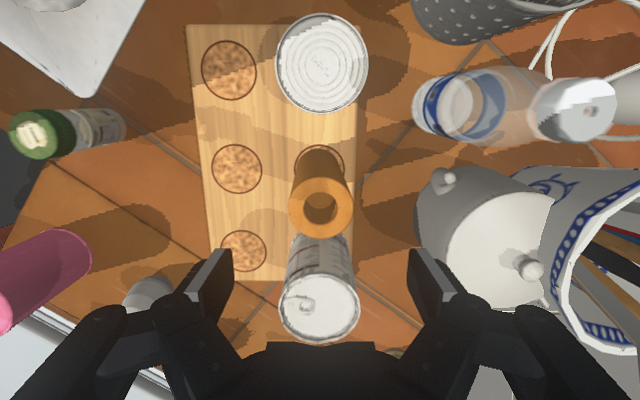

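View pics/s3.png

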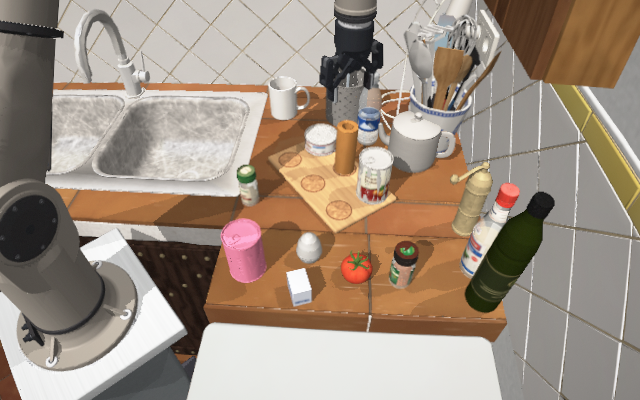

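Call:
servo_tool:
  targets:
    - {"x": -1, "y": 0.3, "z": 0.2, "ax": 0, "ay": 0, "az": 0}
    - {"x": -1, "y": 0.3, "z": 0, "ax": 0, "ay": 0, "az": 0}
    - {"x": -1, "y": 0.3, "z": 0, "ax": 0, "ay": 0, "az": 0}
    - {"x": -1, "y": 0.3, "z": 0, "ax": 0, "ay": 0, "az": 0}
    - {"x": -1, "y": 0.3, "z": 0, "ax": 0, "ay": 0, "az": 0}
    - {"x": -1, "y": 0.3, "z": 0, "ax": 0, "ay": 0, "az": 0}
    - {"x": -1, "y": 0.3, "z": 0, "ax": 0, "ay": 0, "az": 0}
    - {"x": -1, "y": 0.3, "z": 0, "ax": 0, "ay": 0, "az": 0}
    - {"x": -1, "y": 0.3, "z": 0, "ax": 0, "ay": 0, "az": 0}
    - {"x": -0.36, "y": 0.32, "z": -0.5, "ax": 0, "ay": 0, "az": 0}
    - {"x": 0, "y": 0, "z": -1, "ax": 0, "ay": 0, "az": 0}
    - {"x": 0, "y": 0, "z": 0, "ax": 0, "ay": 0, "az": 0}
    - {"x": 0, "y": 0, "z": 0, "ax": 0, "ay": 0, "az": 0}

```text
t: 11.6
tcp_pos: [428.8, 22.7, 175.0]
eef_rot: [0.706, 0.041, 0.706, -0.041]
ft_force: [0.3, 0.2, 0.7]
opening: 0.999
```

```bash
python3 -c "
from h import *
d=load('w3');w=cloud(d)
for u,v in [(236,168),(243,251),(229,70)]: print(np.nanmedian(w[v-2:v+3,u-2:u+3].reshape(-1,3),0).round(1))
objs['grinder']=((663,-52),24.5,144)
report('w3',['flat','tom_tin','grinder']);report('s3',['flat','tom_tin','grinder'])
snap('wrist','w4');report('w4',['green'])
plan((428.8,23.2,46),-6.75)
"
```

```text
[568.  -39.2  14.4]
[ 555.5 -145.1   14.1]
[581.8  64.6  14.8]
w3 flat n 7376 top z 51.0 mean [678.   55.5] mec 677.9 54.0 43.3 side [669.8  47.3] 113
w3 tom_tin n 4565 top z 120.7 mean [ 651.4 -155.8] mec 651.2 -156.0 37.8 side [ 651.2 -157.2] 2424
w3 grinder n 2513 top z 143.5 mean [664.8 -51. ] mec 664.9 -52.4 24.8 side [662.9 -50.9] 1909
s3 flat n 565 top z 50.8 mean [675.7  54.8] mec 675.7 53.9 44.5 side [676.8  55.7] 365
s3 tom_tin n 637 top z 121.1 mean [ 650.  -155.9] mec 650.2 -155.9 38.3 side [ 651.6 -153.9] 1166
s3 grinder n 213 top z 143.2 mean [660.3 -54.4] mec 662.2 -53.0 25.8 side [662.2 -50.9] 925
w4 green n 2031 top z 96.9 mean [429.6  25.1] mec 429.5 24.1 20.6 side [429.6  23.7] 692
t 11.65 tcp [429.5  22.7 175.5] down [ 0.001 -0.    -1.   ] jaw deg -6.63 j [-0.85  0.16  0.73  2.21 -0.15  0.82 -0.14] F [0.4 0.3 0.4] op 0.997
units [-0.027  0.019 -5.18 ]
rotvec deg [ 0.02  0.03 -0.12]
```

Call:
servo_tool:
  targets:
    - {"x": 0, "y": 0.04, "z": -1, "ax": 0, "ay": 0, "az": 0}
    - {"x": 0, "y": 0, "z": -1, "ax": 0, "ay": 0, "az": 0}
    - {"x": 0, "y": 0, "z": -1, "ax": 0, "ay": 0, "az": 0}
    - {"x": 0, "y": 0, "z": -1, "ax": 0, "ay": 0, "az": 0}
    - {"x": 0, "y": 0, "z": -0.8, "ax": 0, "ay": 0, "az": 0}
    - {"x": 0, "y": 0, "z": -0.35, "ax": 0, "ay": 0, "az": 0}
    - {"x": 0, "y": 0, "z": 0, "ax": 0, "ay": 0, "az": 0}
    - {"x": 0, "y": 0, "z": 0, "ax": 0, "ay": 0, "az": 0}

```text
t: 12.45
tcp_pos: [429.9, 24.1, 46.9]
eef_rot: [0.706, 0.041, 0.705, -0.041]
ft_force: [-0.1, 0.3, -0.2]
opening: 0.999
```

```bash
python3 -c "
from h import *
plan((429,23.4,46),-6.75)
"
```

```text
t 12.45 tcp [429.9  24.1  46.9] down [ 0.001  0.    -1.   ] jaw deg -6.61 j [-0.65  0.43  0.54  2.29 -0.46  0.51  0.14] F [-0.1  0.3 -0.2] op 0.999
units [-0.034 -0.029 -0.037]
rotvec deg [-0.03  0.08 -0.14]
```

Call:
servo_tool:
  targets:
    - {"x": 0, "y": 0, "z": 0, "ax": 0, "ay": 0, "az": 0}
    - {"x": 0, "y": 0, "z": 0, "ax": 0, "ay": 0, "az": 0}
    - {"x": 0, "y": 0, "z": 0, "ax": 0, "ay": 0, "az": 0}
    - {"x": 0, "y": 0, "z": 0, "ax": 0, "ay": 0, "az": 0}
    - {"x": 0, "y": 0, "z": 0, "ax": 0, "ay": 0, "az": 0}
    - {"x": 0, "y": 0, "z": 0, "ax": 0, "ay": 0, "az": 0}
    - {"x": 0, "y": 0, "z": 0, "ax": 0, "ay": 0, "az": 0}
    - {"x": 0, "y": 0, "z": 0, "ax": 0, "ay": 0, "az": 0}
  fingers: 0
  newtons: 30

```text
t: 13.25
tcp_pos: [429.1, 24.4, 46.6]
eef_rot: [0.706, 0.041, 0.706, -0.04]
ft_force: [-1.1, -0.6, 8.0]
opening: 0.475
```

```bash
python3 -c "
from h import *
plan((568.3,-40.2,150),-6.75)
"
```

```text
t 13.25 tcp [429.1  24.4  46.6] down [ 0.     0.001 -1.   ] jaw deg -6.58 j [-0.65  0.43  0.54  2.3  -0.46  0.51  0.14] F [-1.1 -0.6  8. ] op 0.475
units [ 5.568 -2.582  4.137]
rotvec deg [-0.05  0.02 -0.17]
```

Call:
servo_tool:
  targets:
    - {"x": 0, "y": 0, "z": 0.5, "ax": 0, "ay": 0, "az": 0}
    - {"x": 0, "y": 0, "z": 1, "ax": 0, "ay": 0, "az": 0}
    - {"x": 0, "y": 0, "z": 1, "ax": 0, "ay": 0, "az": 0}
    - {"x": 0.8, "y": -0.35, "z": 0.5, "ax": 0, "ay": 0, "az": 0}
    - {"x": 0.9, "y": -0.42, "z": 0, "ax": 0, "ay": 0, "az": 0}
    - {"x": 0.9, "y": -0.42, "z": 0, "ax": 0, "ay": 0, "az": 0}
    - {"x": 0.9, "y": -0.42, "z": 0, "ax": 0, "ay": 0, "az": 0}
    - {"x": 0.9, "y": -0.42, "z": 0, "ax": 0, "ay": 0, "az": 0}
    - {"x": 0.8, "y": -0.35, "z": 0, "ax": 0, "ay": 0, "az": 0}
    - {"x": 0.37, "y": -0.2, "z": 0, "ax": 0, "ay": 0, "az": 0}
    - {"x": 0, "y": 0, "z": 0, "ax": 0, "ay": 0, "az": 0}
    - {"x": 0, "y": 0, "z": -1, "ax": 0, "ay": 0, "az": 0}
    - {"x": 0, "y": 0, "z": -0.8, "ax": 0, "ay": 0, "az": 0}
    - {"x": 0, "y": 0, "z": -0.3, "ax": 0, "ay": 0, "az": 0}
    - {"x": 0, "y": 0, "z": 0, "ax": 0, "ay": 0, "az": 0}
    - {"x": 0, "y": 0, "z": 0, "ax": 0, "ay": 0, "az": 0}

```text
t: 14.85
tcp_pos: [568.2, -40.3, 69.3]
eef_rot: [0.706, 0.041, 0.706, -0.041]
ft_force: [0.4, -0.3, -0.8]
opening: 0.473
```

```bash
python3 -c "
from h import *
plan((568.3,-40.2,60.6),-6.75)
"
```

```text
t 14.85 tcp [568.2 -40.3  69.3] down [ 0.001  0.    -1.   ] jaw deg -6.58 j [-0.47  0.58  0.58  1.97 -0.47  0.73  0.27] F [ 0.4 -0.3 -0.8] op 0.473
units [ 0.003  0.002 -0.349]
rotvec deg [-0.01  0.03 -0.17]
```

Call:
servo_tool:
  targets:
    - {"x": 0, "y": 0, "z": -0.2, "ax": 0, "ay": 0, "az": 0}
    - {"x": 0, "y": 0, "z": -0.1, "ax": 0, "ay": 0, "az": 0}
    - {"x": 0, "y": 0, "z": -0.06, "ax": 0, "ay": 0, "az": 0}
    - {"x": 0, "y": 0, "z": 0, "ax": 0, "ay": 0, "az": 0}
    - {"x": 0, "y": 0, "z": 0, "ax": 0, "ay": 0, "az": 0}

```text
t: 15.35
tcp_pos: [568.4, -40.4, 60.6]
eef_rot: [0.706, 0.041, 0.706, -0.04]
ft_force: [-3.0, 0.9, 9.1]
opening: 0.469
```

Call:
servo_tool:
  targets:
    - {"x": 0, "y": 0, "z": 0, "ax": 0, "ay": 0, "az": 0}
    - {"x": 0, "y": 0, "z": 0, "ax": 0, "ay": 0, "az": 0}
    - {"x": 0, "y": 0, "z": 0, "ax": 0, "ay": 0, "az": 0}
    - {"x": 0, "y": 0, "z": 0, "ax": 0, "ay": 0, "az": 0}
    - {"x": 0, "y": 0, "z": 0.5, "ax": 0, "ay": 0, "az": 0}
    - {"x": 0, "y": 0, "z": 1, "ax": 0, "ay": 0, "az": 0}
    - {"x": 0, "y": 0, "z": 1, "ax": 0, "ay": 0, "az": 0}
    - {"x": 0, "y": 0, "z": 1, "ax": 0, "ay": 0, "az": 0}
    - {"x": 0, "y": 0, "z": 1, "ax": 0, "ay": 0, "az": 0}
    - {"x": 0, "y": 0, "z": 1, "ax": 0, "ay": 0, "az": 0}
  fingers: 0.8

```text
t: 16.35
tcp_pos: [568.1, -40.6, 199.0]
eef_rot: [0.706, 0.041, 0.706, -0.041]
ft_force: [0.1, 0.6, -0.3]
opening: 0.801
```

```bash
python3 -c "
from h import *
snap('wrist','w5')
objs['grinder']=((663,-52),24.5,144);objs['green']=((568,-40),20.5,111)
report('w5',['grinder','green'])
plan((526,-353.6,190),-6.75)
"
```

```text
w5 grinder n 2836 top z 143.3 mean [663.4 -50.6] mec 663.7 -52.3 24.9 side [663.1 -51.6] 3320
w5 green n 1881 top z 110.9 mean [569.  -39.7] mec 568.8 -41.0 20.6 side [569.  -40.9] 789
t 16.4 tcp [570.4 -41.2 202.8] down [ 0.006  0.001 -1.   ] jaw deg -6.65 j [-0.58  0.4   0.71  1.88 -0.31  0.97  0.15] F [ 1.1 -1.2  2.4] op 0.8
units [ -1.777 -12.496  -0.513]
rotvec deg [-0.04  0.37 -0.1 ]
```

View pics/w5.png

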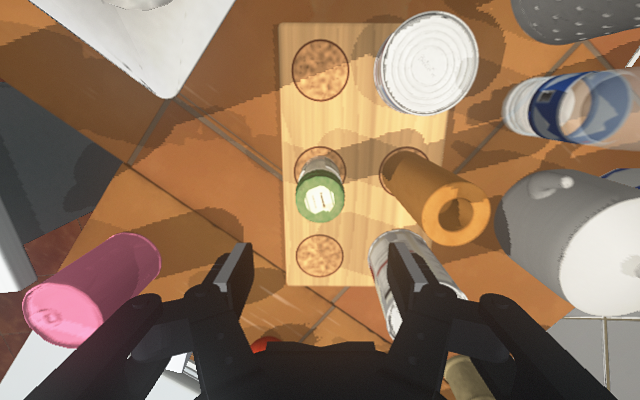

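Call:
servo_tool:
  targets:
    - {"x": -0.14, "y": -0.96, "z": 0, "ax": 0, "ay": 0, "az": 0}
    - {"x": -0.14, "y": -0.96, "z": 0, "ax": 0, "ay": 0, "az": 0}
    - {"x": -0.14, "y": -0.96, "z": 0, "ax": 0, "ay": 0, "az": 0}
    - {"x": -0.14, "y": -0.96, "z": 0, "ax": 0, "ay": 0, "az": 0}
    - {"x": -0.14, "y": -0.96, "z": 0, "ax": 0, "ay": 0, "az": 0}
    - {"x": -0.14, "y": -0.96, "z": 0, "ax": 0, "ay": 0, "az": 0}
    - {"x": -0.14, "y": -0.96, "z": 0, "ax": 0, "ay": 0, "az": 0}
    - {"x": -0.14, "y": -0.96, "z": 0, "ax": 0, "ay": 0, "az": 0}
    - {"x": -0.14, "y": -0.96, "z": 0, "ax": 0, "ay": 0, "az": 0}
    - {"x": -0.14, "y": -0.96, "z": 0, "ax": 0, "ay": 0, "az": 0}
    - {"x": -0.14, "y": -0.96, "z": 0, "ax": 0, "ay": 0, "az": 0}
    - {"x": -0.14, "y": -0.96, "z": 0, "ax": 0, "ay": 0, "az": 0}
    - {"x": -0.14, "y": -0.96, "z": 0, "ax": 0, "ay": 0, "az": 0}
    - {"x": 0, "y": 0, "z": 0, "ax": 0, "ay": 0, "az": 0}
    - {"x": 0, "y": 0, "z": 0, "ax": 0, "ay": 0, "az": 0}

```text
t: 17.9
tcp_pos: [522.4, -352.7, 197.5]
eef_rot: [0.706, 0.041, 0.706, -0.041]
ft_force: [0.5, 1.3, -0.6]
opening: 0.801
```

```bash
python3 -c "
from h import *
snap('wrist','w6')
report('w6',['brown','tomato'])
plan((526,-353.6,50),-6.75)
"
```

```text
w6 brown n 1986 top z 100.7 mean [ 527.5 -351.9] mec 527.4 -353.2 22.0 side [ 527.  -352.9] 654
w6 tomato n 28 top z 59.9 mean [ 476.8 -289.3] mec 476.4 -289.3 3.1 side [ 461.9 -297.4] 2965
t 17.95 tcp [ 522.9 -351.7  197.3] down [ 0.     0.001 -1.   ] jaw deg -6.57 j [-0.01  0.52  0.71  1.74 -0.39  1.03  0.72] F [0.7 0.7 0.5] op 0.8
units [ 0.124 -0.076 -5.891]
rotvec deg [-0.04  0.01 -0.18]
```

View pics/w6.png

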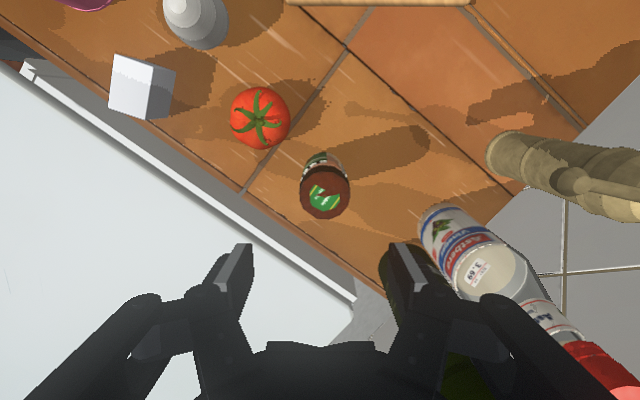

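Call:
servo_tool:
  targets:
    - {"x": 0.15, "y": -0.06, "z": -0.8, "ax": 0, "ay": 0, "az": 0}
    - {"x": 0, "y": 0, "z": -1, "ax": 0, "ay": 0, "az": 0}
    - {"x": 0, "y": 0, "z": -1, "ax": 0, "ay": 0, "az": 0}
    - {"x": 0, "y": 0, "z": -1, "ax": 0, "ay": 0, "az": 0}
    - {"x": 0, "y": 0, "z": -1, "ax": 0, "ay": 0, "az": 0}
    - {"x": 0, "y": 0, "z": -0.8, "ax": 0, "ay": 0, "az": 0}
    - {"x": 0, "y": 0, "z": -0.3, "ax": 0, "ay": 0, "az": 0}
    - {"x": 0, "y": 0, "z": 0, "ax": 0, "ay": 0, "az": 0}
    - {"x": 0, "y": 0, "z": 0, "ax": 0, "ay": 0, "az": 0}

```text
t: 18.85
tcp_pos: [527.2, -353.7, 50.5]
eef_rot: [0.706, 0.04, 0.706, -0.04]
ft_force: [0.2, 0.0, 0.1]
opening: 0.801
```

Call:
servo_tool:
  targets:
    - {"x": 0, "y": 0, "z": 0, "ax": 0, "ay": 0, "az": 0}
    - {"x": 0, "y": 0, "z": 0, "ax": 0, "ay": 0, "az": 0}
    - {"x": 0, "y": 0, "z": 0, "ax": 0, "ay": 0, "az": 0}
    - {"x": 0, "y": 0, "z": 0, "ax": 0, "ay": 0, "az": 0}
    - {"x": 0, "y": 0, "z": 0, "ax": 0, "ay": 0, "az": 0}
    - {"x": 0, "y": 0, "z": 0, "ax": 0, "ay": 0, "az": 0}
    - {"x": 0, "y": 0, "z": 0, "ax": 0, "ay": 0, "az": 0}
  fingers: 0
  newtons: 30

```text
t: 19.55
tcp_pos: [526.9, -354.3, 50.7]
eef_rot: [0.706, 0.041, 0.705, -0.041]
ft_force: [-1.2, 1.5, 5.8]
opening: 0.501
```

```bash
python3 -c "
from h import *
plan((555.3,-144.6,64),-6.75)
"
```

```text
t 19.55 tcp [ 526.9 -354.3   50.7] down [ 0.001 -0.    -1.   ] jaw deg -6.61 j [ 0.08  0.7   0.58  1.82 -0.53  0.78  0.83] F [-1.2  1.5  5.8] op 0.501
units [1.138 8.389 0.531]
rotvec deg [ 0.02  0.08 -0.14]
```

Call:
servo_tool:
  targets:
    - {"x": 0, "y": 0, "z": 0.5, "ax": 0, "ay": 0, "az": 0}
    - {"x": 0, "y": 0, "z": 1, "ax": 0, "ay": 0, "az": 0}
    - {"x": 0, "y": 0, "z": 1, "ax": 0, "ay": 0, "az": 0}
    - {"x": 0, "y": 0, "z": 1, "ax": 0, "ay": 0, "az": 0}
    - {"x": 0.1, "y": 0.7, "z": 1, "ax": 0, "ay": 0, "az": 0}
    - {"x": 0.14, "y": 1, "z": 0, "ax": 0, "ay": 0, "az": 0}
    - {"x": 0.14, "y": 1, "z": 0, "ax": 0, "ay": 0, "az": 0}
    - {"x": 0.14, "y": 1, "z": 0, "ax": 0, "ay": 0, "az": 0}
    - {"x": 0.14, "y": 1, "z": 0, "ax": 0, "ay": 0, "az": 0}
    - {"x": 0.14, "y": 1, "z": 0, "ax": 0, "ay": 0, "az": 0}
    - {"x": 0.14, "y": 1, "z": 0, "ax": 0, "ay": 0, "az": 0}
    - {"x": 0.1, "y": 0.9, "z": 0, "ax": 0, "ay": 0, "az": 0}
    - {"x": 0.1, "y": 0.5, "z": 0, "ax": 0, "ay": 0, "az": 0}
    - {"x": 0, "y": 0.29, "z": 0, "ax": 0, "ay": 0, "az": 0}
    - {"x": 0, "y": 0, "z": 0, "ax": 0, "ay": 0, "az": 0}
    - {"x": 0, "y": 0, "z": -1, "ax": 0, "ay": 0, "az": 0}
    - {"x": 0, "y": 0, "z": -1, "ax": 0, "ay": 0, "az": 0}
    - {"x": 0, "y": 0, "z": -1, "ax": 0, "ay": 0, "az": 0}
    - {"x": 0, "y": 0, "z": -0.4, "ax": 0, "ay": 0, "az": 0}
    - {"x": 0, "y": 0, "z": 0, "ax": 0, "ay": 0, "az": 0}

```text
t: 21.55
tcp_pos: [553.8, -145.2, 76.1]
eef_rot: [0.705, 0.041, 0.707, -0.041]
ft_force: [0.3, -0.9, -1.3]
opening: 0.504
```

```bash
python3 -c "
from h import *
plan((555.3,-144.6,64.5),-6.75)
"
```

```text
t 21.55 tcp [ 553.8 -145.2   76.1] down [-0.002 -0.    -1.   ] jaw deg -6.68 j [-0.31  0.58  0.61  1.96 -0.48  0.75  0.47] F [ 0.3 -0.9 -1.3] op 0.504
units [ 0.06   0.026 -0.465]
rotvec deg [ 0.02 -0.14 -0.07]
```

Call:
servo_tool:
  targets:
    - {"x": 0.04, "y": 0.02, "z": -0.2, "ax": 0, "ay": 0, "az": 0}
    - {"x": 0, "y": 0, "z": -0.15, "ax": 0, "ay": 0, "az": 0}
    - {"x": 0, "y": 0, "z": -0.1, "ax": 0, "ay": 0, "az": 0}
    - {"x": 0, "y": 0, "z": 0, "ax": 0, "ay": 0, "az": 0}
    - {"x": 0, "y": 0, "z": 0, "ax": 0, "ay": 0, "az": 0}

```text
t: 22.05
tcp_pos: [556.1, -143.7, 66.1]
eef_rot: [0.706, 0.041, 0.706, -0.041]
ft_force: [-0.5, 0.2, -1.8]
opening: 0.506
```

Call:
servo_tool:
  targets:
    - {"x": 0, "y": 0, "z": -0.06, "ax": 0, "ay": 0, "az": 0}
    - {"x": 0, "y": 0, "z": 0, "ax": 0, "ay": 0, "az": 0}
    - {"x": 0, "y": 0, "z": 0, "ax": 0, "ay": 0, "az": 0}

```text
t: 22.35
tcp_pos: [556.2, -143.8, 64.8]
eef_rot: [0.706, 0.041, 0.706, -0.041]
ft_force: [-0.9, 0.1, 4.7]
opening: 0.504
```

Call:
servo_tool:
  targets:
    - {"x": 0, "y": 0, "z": 0, "ax": 0, "ay": 0, "az": 0}
    - {"x": 0, "y": 0, "z": 0, "ax": 0, "ay": 0, "az": 0}
    - {"x": 0, "y": 0, "z": 0, "ax": 0, "ay": 0, "az": 0}
    - {"x": 0, "y": 0, "z": 0, "ax": 0, "ay": 0, "az": 0}
    - {"x": 0, "y": 0, "z": 0.5, "ax": 0, "ay": 0, "az": 0}
    - {"x": 0, "y": 0, "z": 1, "ax": 0, "ay": 0, "az": 0}
    - {"x": 0, "y": 0, "z": 1, "ax": 0, "ay": 0, "az": 0}
    - {"x": 0, "y": 0, "z": 1, "ax": 0, "ay": 0, "az": 0}
    - {"x": 0, "y": 0, "z": 1, "ax": 0, "ay": 0, "az": 0}
    - {"x": 0, "y": 0, "z": 1, "ax": 0, "ay": 0, "az": 0}
  fingers: 0.75

```text
t: 23.35
tcp_pos: [556.4, -143.8, 204.0]
eef_rot: [0.707, 0.041, 0.705, -0.041]
ft_force: [0.9, 0.3, -0.4]
opening: 0.743
```

```bash
python3 -c "
from h import *
snap('wrist','w7')
objs['grinder']=((663,-52),24.5,144);objs['green']=((568,-40),20.5,111);objs['brown']=((556,-144),22,115)
report('w7')
plan((357,-244.5,200),-25.7)
"
```

```text
w7 flat few
w7 tom_tin n 6588 top z 120.7 mean [ 651.7 -155.4] mec 650.8 -155.9 37.4 side [ 652.2 -156.8] 2233
w7 grinder n 4222 top z 143.5 mean [663.1 -51.8] mec 663.9 -52.0 25.1 side [662.  -51.5] 3648
w7 green n 2618 top z 110.9 mean [568.8 -40.7] mec 568.7 -40.9 20.5 side [568.1 -42.3] 217
w7 brown n 2113 top z 114.7 mean [ 556.9 -141.3] mec 556.6 -142.6 21.9 side [ 556.4 -142.4] 824
w7 tomato n 24 top z 58.5 mean [ 476.7 -288.2] mec 476.2 -289.0 3.2 side [ 455.8 -277.3] 1415
w7 timer n 396 top z 69.2 mean [ 430.7 -189. ] mec 429.8 -189.7 13.1 side [ 425.9 -193.4] 1437
w7 carton n 1146 top z 45.8 mean [ 360.8 -239.2] mec 358.1 -244.1 30.4 side [ 350.3 -244.3] 559
t 23.4 tcp [ 558.5 -144.8  207.9] down [ 0.008 -0.001 -1.   ] jaw deg -6.63 j [-0.42  0.41  0.75  1.86 -0.33  0.99  0.35] F [ 1.1 -1.5  2.3] op 0.751
units [-8.062 -3.988 -0.314]
rotvec deg [  0.11   0.42 -19.07]
```

View pics/w7.png

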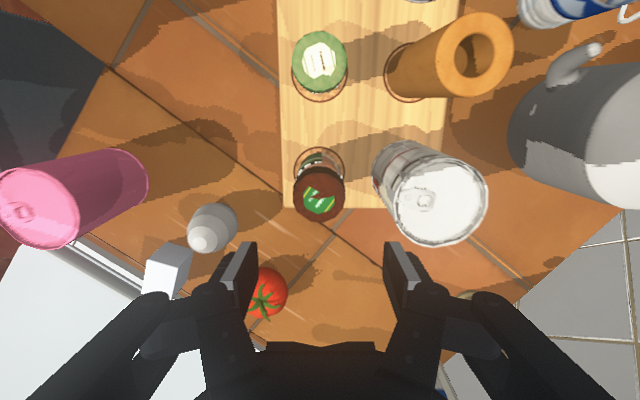

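Call:
servo_tool:
  targets:
    - {"x": -0.9, "y": -0.42, "z": 0, "ax": 0, "ay": 0, "az": -2}
    - {"x": -0.9, "y": -0.42, "z": 0, "ax": 0, "ay": 0, "az": -2}
    - {"x": -0.9, "y": -0.42, "z": 0, "ax": 0, "ay": 0, "az": -2}
    - {"x": -0.9, "y": -0.42, "z": 0, "ax": 0, "ay": 0, "az": -2}
    - {"x": -0.9, "y": -0.42, "z": 0, "ax": 0, "ay": 0, "az": -2}
    - {"x": -0.9, "y": -0.42, "z": 0, "ax": 0, "ay": 0, "az": -2}
    - {"x": -0.9, "y": -0.42, "z": 0, "ax": 0, "ay": 0, "az": -2}
    - {"x": -0.9, "y": -0.42, "z": 0, "ax": 0, "ay": 0, "az": -2}
    - {"x": -0.8, "y": -0.6, "z": 0, "ax": 0, "ay": 0, "az": -3}
    - {"x": 0, "y": 0, "z": -0.8, "ax": 0, "ay": 0, "az": 0}
    - {"x": 0, "y": 0, "z": -1, "ax": 0, "ay": 0, "az": 0}
    - {"x": 0, "y": 0, "z": 0, "ax": 0, "ay": 0, "az": 0}
    - {"x": 0, "y": 0, "z": 0, "ax": 0, "ay": 0, "az": 0}

```text
t: 24.7
tcp_pos: [355.8, -243.4, 157.3]
eef_rot: [0.689, 0.157, 0.69, -0.157]
ft_force: [-0.4, -0.1, 0.8]
opening: 0.75
```

```bash
python3 -c "
from h import *
d=snap('wrist','w8');w=cloud(d).reshape(-1,3)
t=w[(abs(w[:,2]-45.5)<2)&(np.hypot(w[:,0]-357,w[:,1]+245)<40)]
print(cv2.minAreaRect(t[:,:2].astype(np.float32)))
plan((357,-244.5,13),-25.7)
"
```

```text
((357.8732604980469, -244.70339965820312), (50.97649002075195, 36.371429443359375), 64.47579193115234)
t 24.75 tcp [ 356.3 -243.4  157.7] down [ 0.001 -0.001 -1.   ] jaw deg -25.64 j [-0.34  0.24  0.92  2.23 -0.27  0.78  0.32] F [-0.5 -0.8  0.1] op 0.747
units [ 0.028 -0.044 -5.789]
rotvec deg [ 0.04  0.04 -0.06]
```

View pics/w8.png

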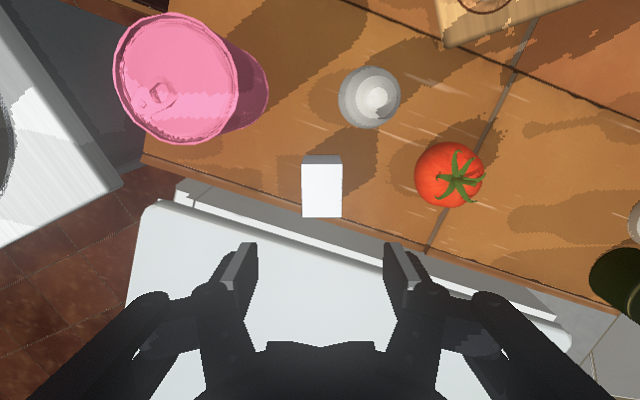

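```bash
python3 -c "
from h import *
d=load('w8');w=cloud(d).reshape(-1,3);w=w[np.isfinite(w[:,0])]
for dx,dy in [(-40,19),(-50,24),(-60,29),(-30,-20),(-20,-40),(40,-19),(50,-24)]:
  q=w[np.hypot(w[:,0]-357-dx,w[:,1]+244.5-dy)<8]; print(dx,dy,len(q),np.percentile(q[:,2],[5,50,95]).round(0) if len(q) else '')
q=w[(np.hypot(w[:,0]-357,w[:,1]+244.5)<110)&(w[:,2]>20)&(w[:,2]<100)]
"
```

```text
-40 19 1479 [ -0. 216. 219.]
-50 24 2862 [  1. 221. 242.]
-60 29 262 [ -1.   0. 221.]
-30 -20 59 [-4. -1. 44.]
-20 -40 27 [-2. -1. -0.]
40 -19 1713 [ -0. 216. 219.]
50 -24 2660 [  0. 222. 242.]
```

Call:
servo_tool:
  targets:
    - {"x": 0.03, "y": -0.04, "z": -1, "ax": 0, "ay": 0, "az": 0}
    - {"x": 0, "y": 0, "z": -1, "ax": 0, "ay": 0, "az": 0}
    - {"x": 0, "y": 0, "z": -1, "ax": 0, "ay": 0, "az": 0}
    - {"x": 0, "y": 0, "z": -1, "ax": 0, "ay": 0, "az": 0}
    - {"x": 0, "y": 0, "z": -0.8, "ax": 0, "ay": 0, "az": 0}
    - {"x": 0, "y": 0, "z": -0.6, "ax": 0, "ay": 0, "az": 0}
    - {"x": 0, "y": 0, "z": -0.3, "ax": 0, "ay": 0, "az": 0}
    - {"x": 0, "y": 0, "z": 0, "ax": 0, "ay": 0, "az": 0}
    - {"x": 0, "y": 0, "z": 0, "ax": 0, "ay": 0, "az": 0}

```text
t: 25.65
tcp_pos: [357.5, -244.0, 15.2]
eef_rot: [0.69, 0.156, 0.689, -0.157]
ft_force: [-0.0, -0.3, -0.6]
opening: 0.748
```

```bash
python3 -c "
from h import *
plan((357,-244.5,13),-25.7)
"
```

```text
t 25.65 tcp [ 357.5 -244.    15.2] down [ 0.002 -0.    -1.   ] jaw deg -25.58 j [-0.02  0.53  0.58  2.3  -0.66  0.47  0.66] F [-0.  -0.3 -0.6] op 0.748
units [-0.021 -0.02  -0.087]
rotvec deg [ 0.03  0.09 -0.12]
```

Call:
servo_tool:
  targets:
    - {"x": 0, "y": 0, "z": 0, "ax": 0, "ay": 0, "az": 0}
    - {"x": 0, "y": 0, "z": 0, "ax": 0, "ay": 0, "az": 0}
    - {"x": 0, "y": 0, "z": 0, "ax": 0, "ay": 0, "az": 0}
    - {"x": 0, "y": 0, "z": 0, "ax": 0, "ay": 0, "az": 0}
    - {"x": 0, "y": 0, "z": 0, "ax": 0, "ay": 0, "az": 0}
    - {"x": 0, "y": 0, "z": 0, "ax": 0, "ay": 0, "az": 0}
    - {"x": 0, "y": 0, "z": 0, "ax": 0, "ay": 0, "az": 0}
  fingers: 0
  newtons: 20

```text
t: 26.35
tcp_pos: [357.3, -243.8, 15.0]
eef_rot: [0.69, 0.157, 0.689, -0.156]
ft_force: [-0.0, 1.0, 5.9]
opening: 0.424
```

```bash
python3 -c "
from h import *
plan((676.6,53.5,250),-25.7)
"
```

```text
t 26.35 tcp [ 357.3 -243.8   15. ] down [ 0.001 -0.    -1.   ] jaw deg -25.58 j [-0.02  0.53  0.58  2.3  -0.66  0.47  0.66] F [-0.   1.   5.9] op 0.424
units [12.772 11.891  9.399]
rotvec deg [ 0.01  0.08 -0.12]
```

Call:
servo_tool:
  targets:
    - {"x": 0, "y": 0, "z": 0.4, "ax": 0, "ay": 0, "az": 0}
    - {"x": 0, "y": 0, "z": 0.9, "ax": 0, "ay": 0, "az": 0}
    - {"x": 0, "y": 0, "z": 1, "ax": 0, "ay": 0, "az": 0}
    - {"x": 0, "y": 0, "z": 1, "ax": 0, "ay": 0, "az": 0}
    - {"x": 0, "y": 0, "z": 1, "ax": 0, "ay": 0, "az": 0}
    - {"x": 0, "y": 0, "z": 1, "ax": 0, "ay": 0, "az": 0}
    - {"x": 0.6, "y": 0.57, "z": 1, "ax": 0, "ay": 0, "az": 0}
    - {"x": 0.9, "y": 0.84, "z": 1, "ax": 0, "ay": 0, "az": 0}
    - {"x": 0.9, "y": 0.84, "z": 1, "ax": 0, "ay": 0, "az": 0}
    - {"x": 0.9, "y": 0.84, "z": 1, "ax": 0, "ay": 0, "az": 0}
    - {"x": 0.9, "y": 0.84, "z": 0, "ax": 0, "ay": 0, "az": 0}
    - {"x": 0.9, "y": 0.84, "z": 0, "ax": 0, "ay": 0, "az": 0}
    - {"x": 0.9, "y": 0.84, "z": 0, "ax": 0, "ay": 0, "az": 0}
    - {"x": 0.9, "y": 0.84, "z": 0, "ax": 0, "ay": 0, "az": 0}
    - {"x": 0.9, "y": 0.84, "z": 0, "ax": 0, "ay": 0, "az": 0}
    - {"x": 0.9, "y": 0.84, "z": 0, "ax": 0, "ay": 0, "az": 0}
    - {"x": 0.9, "y": 0.84, "z": 0, "ax": 0, "ay": 0, "az": 0}
    - {"x": 0.9, "y": 0.84, "z": 0, "ax": 0, "ay": 0, "az": 0}
    - {"x": 0.9, "y": 0.84, "z": 0, "ax": 0, "ay": 0, "az": 0}
    - {"x": 0.6, "y": 0.5, "z": 0, "ax": 0, "ay": 0, "az": 0}

```text
t: 28.35
tcp_pos: [657.5, 37.6, 247.2]
eef_rot: [0.69, 0.156, 0.69, -0.156]
ft_force: [-0.7, 0.0, -0.9]
opening: 0.425
```

Call:
servo_tool:
  targets:
    - {"x": 0.4, "y": 0.4, "z": 0, "ax": 0, "ay": 0, "az": 0}
    - {"x": 0, "y": 0, "z": 0, "ax": 0, "ay": 0, "az": 0}
    - {"x": 0, "y": 0, "z": 0, "ax": 0, "ay": 0, "az": 0}

```text
t: 28.65
tcp_pos: [666.0, 44.1, 247.0]
eef_rot: [0.689, 0.157, 0.69, -0.157]
ft_force: [0.1, -0.7, -1.0]
opening: 0.425
```

```bash
python3 -c "
from h import *
plan((676.6,53.5,69),-25.7)
snap('wrist','w9'); report('w9',['flat'])
"
```

```text
t 28.65 tcp [666.   44.1 247. ] down [-0.    -0.001 -1.   ] jaw deg -25.64 j [-0.7   0.56  0.81  1.6  -0.43  1.17 -0.24] F [ 0.1 -0.7 -1. ] op 0.425
units [ 0.425  0.376 -7.122]
rotvec deg [ 0.05 -0.03 -0.06]
w9 flat n 4449 top z 50.9 mean [678.2  54.5] mec 678.0 53.6 43.2 side [675.1  54.4] 106
```

View pics/w9.png

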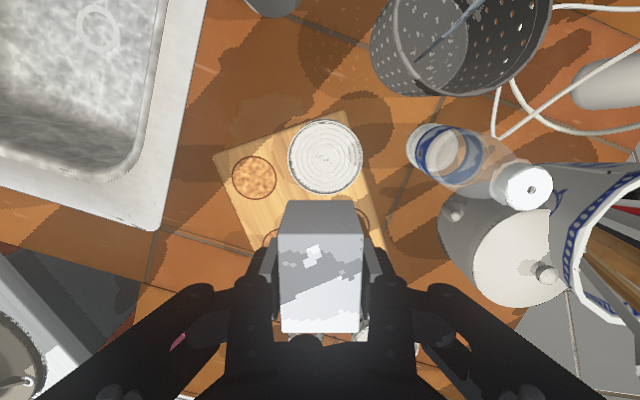

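Call:
servo_tool:
  targets:
    - {"x": 0.44, "y": 0.38, "z": 0, "ax": 0, "ay": 0, "az": 0}
    - {"x": 0, "y": 0, "z": -0.9, "ax": 0, "ay": 0, "az": 0}
    - {"x": 0, "y": 0, "z": -1, "ax": 0, "ay": 0, "az": 0}
    - {"x": 0, "y": 0, "z": -1, "ax": 0, "ay": 0, "az": 0}
    - {"x": 0, "y": 0, "z": -1, "ax": 0, "ay": 0, "az": 0}
    - {"x": 0, "y": 0, "z": -1, "ax": 0, "ay": 0, "az": 0}
    - {"x": 0, "y": 0, "z": -0.8, "ax": 0, "ay": 0, "az": 0}
    - {"x": 0, "y": 0, "z": -0.6, "ax": 0, "ay": 0, "az": 0}
    - {"x": 0, "y": 0, "z": -0.4, "ax": 0, "ay": 0, "az": 0}
    - {"x": 0, "y": 0, "z": 0, "ax": 0, "ay": 0, "az": 0}
    - {"x": 0, "y": 0, "z": 0, "ax": 0, "ay": 0, "az": 0}

```text
t: 29.8
tcp_pos: [678.1, 54.3, 80.1]
eef_rot: [0.69, 0.157, 0.689, -0.157]
ft_force: [-0.5, -0.3, -0.5]
opening: 0.428
```

```bash
python3 -c "
from h import *
plan((677,53.5,69),-25.7)
snap('scene','s10');snap('side','d10')
for i in ['s10','d10']:
  a=cv2.imread('pics/%s.png'%i)[60:220,240:440];cv2.imwrite('pics/c%s.png'%i,cv2.resize(a,None,fx=3,fy=3,interpolation=2))
"
```

```text
t 29.8 tcp [678.1  54.3  80.1] down [ 0.001 -0.    -1.   ] jaw deg -25.6 j [-0.62  0.75  0.68  1.69 -0.58  0.91 -0.15] F [-0.5 -0.3 -0.5] op 0.428
units [-0.043 -0.032 -0.443]
rotvec deg [ 0.    0.05 -0.1 ]
```

View pics/cs10.png

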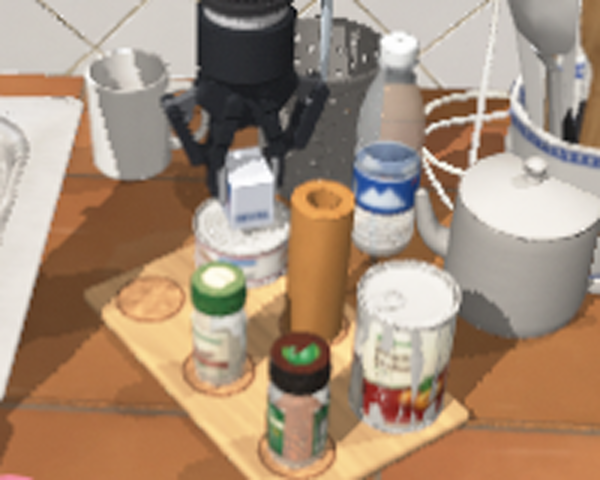

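View pics/cd10.png

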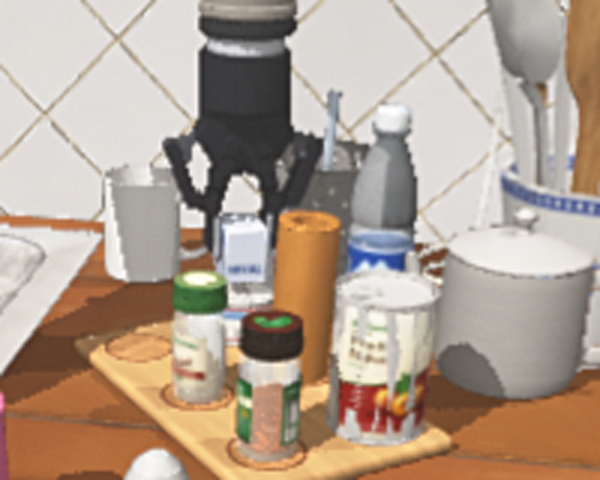

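The jars and grinder stand on their pads, and the carton is centred just above the flat tin. I'll lower it in small steps until it touches.

Call:
servo_tool:
  targets:
    - {"x": -0.04, "y": -0.03, "z": -0.2, "ax": 0, "ay": 0, "az": 0}
    - {"x": 0, "y": 0, "z": -0.14, "ax": 0, "ay": 0, "az": 0}
    - {"x": 0, "y": 0, "z": -0.06, "ax": 0, "ay": 0, "az": 0}
    - {"x": 0, "y": 0, "z": 0, "ax": 0, "ay": 0, "az": 0}
    - {"x": 0, "y": 0, "z": 0, "ax": 0, "ay": 0, "az": 0}

```text
t: 30.4
tcp_pos: [676.7, 53.9, 69.2]
eef_rot: [0.69, 0.157, 0.69, -0.157]
ft_force: [-1.1, -0.7, -0.5]
opening: 0.424
```

Call:
servo_tool:
  targets:
    - {"x": 0, "y": 0, "z": -0.04, "ax": 0, "ay": 0, "az": 0}
    - {"x": 0, "y": 0, "z": 0, "ax": 0, "ay": 0, "az": 0}
    - {"x": 0, "y": 0, "z": 0, "ax": 0, "ay": 0, "az": 0}

```text
t: 30.7
tcp_pos: [676.7, 53.9, 69.2]
eef_rot: [0.69, 0.157, 0.69, -0.156]
ft_force: [-2.8, 1.1, 6.9]
opening: 0.427
```

Contact reads 6.9 N upward. Releasing.

Call:
servo_tool:
  targets:
    - {"x": 0, "y": 0, "z": 0, "ax": 0, "ay": 0, "az": 0}
    - {"x": 0, "y": 0, "z": 0, "ax": 0, "ay": 0, "az": 0}
    - {"x": 0, "y": 0, "z": 0, "ax": 0, "ay": 0, "az": 0}
    - {"x": 0, "y": 0, "z": 0, "ax": 0, "ay": 0, "az": 0}
    - {"x": 0, "y": 0, "z": 0.4, "ax": 0, "ay": 0, "az": 0}
    - {"x": 0, "y": 0, "z": 0.8, "ax": 0, "ay": 0, "az": 0}
    - {"x": 0, "y": 0, "z": 1, "ax": 0, "ay": 0, "az": 0}
    - {"x": 0, "y": 0, "z": 1, "ax": 0, "ay": 0, "az": 0}
    - {"x": 0, "y": 0, "z": 1, "ax": 0, "ay": 0, "az": 0}
    - {"x": 0, "y": 0, "z": 1, "ax": 0, "ay": 0, "az": 0}
    - {"x": 0, "y": 0, "z": 1, "ax": 0, "ay": 0, "az": 0}
    - {"x": -0.5, "y": 0, "z": 1, "ax": 0, "ay": 0, "az": 0}
    - {"x": -0.9, "y": 0, "z": 0, "ax": 0, "ay": 0, "az": 0}
    - {"x": -1, "y": 0, "z": 0, "ax": 0, "ay": 0, "az": 0}
    - {"x": -1, "y": 0, "z": 0, "ax": 0, "ay": 0, "az": 0}
    - {"x": -0.6, "y": 0, "z": 0, "ax": 0, "ay": 0, "az": 0}
    - {"x": 0, "y": 0, "z": 0, "ax": 0, "ay": 0, "az": 0}
    - {"x": 0, "y": 0, "z": 0, "ax": 0, "ay": 0, "az": 0}
  fingers: 0.68

```text
t: 32.5
tcp_pos: [577.2, 54.1, 249.1]
eef_rot: [0.69, 0.157, 0.689, -0.156]
ft_force: [0.2, -0.3, -0.9]
opening: 0.681
```

```bash
python3 -c "
from h import *
st()
for n,f in [('wrist','w11'),('scene','s11'),('side','d11')]:
  snap(n,f)
objs.update(grinder=((663,-52),24.5,144),green=((568,-40),20.5,111),brown=((556,-144),22,115),carton=((677,53.5),25,100),flat=((677,53.5),43,54))
for f in ['w11','s11','d11']: report(f)
for f in ['w11','s11','d11']:
  w=cloud(load(f)).reshape(-1,3);t=w[(w[:,2]>94)&(w[:,2]<104)&(np.hypot(w[:,0]-677,w[:,1]-53)<45)]
  if len(t)>20: print(f,len(t),np.percentile(t[:,2],[5,50,95]).round(1),cv2.minAreaRect(t[:,:2].astype(np.float32)))
a=cv2.imread('pics/s11.png')[60:310,220:440];cv2.imwrite('pics/cs11.png',cv2.resize(a,None,fx=2.4,fy=2.4,interpolation=2))
"
```

```text
t 32.5 tcp [577.2  54.1 249.1] down [ 0.001  0.001 -1.   ] jaw deg -25.57 j [-0.86  0.4   0.87  1.81 -0.34  1.09 -0.31] F [ 0.2 -0.3 -0.9] op 0.681
w11 flat n 2396 top z 51.0 mean [672.   63.4] mec 677.6 53.7 43.1 side [677.8  53.2] 299
w11 tom_tin n 32 top z 123.0 mean [ 632.5 -164.8] mec 644.2 -152.0 36.5 side [ 650.5 -156.9] 948
w11 grinder n 1639 top z 143.3 mean [663.7 -50. ] mec 664.0 -51.8 25.0 side [663.3 -51.7] 2549
w11 green n 1070 top z 110.8 mean [569.6 -39. ] mec 568.9 -40.6 20.8 side [569.2 -41.2] 1036
w11 brown n 503 top z 114.5 mean [ 557.3 -132. ] mec 556.5 -135.7 19.6 side [ 556.5 -142.7] 1480
w11 tomato few
w11 timer few
w11 carton n 1982 top z 99.8 mean [676.8  54.1] mec 677.4 53.0 30.0 side [677.5  57.6] 1616
s11 flat n 348 top z 51.1 mean [665.4  46.7] mec 675.7 53.5 44.8 side [677.   55.7] 221
s11 tom_tin n 632 top z 121.1 mean [ 649.9 -156.2] mec 651.6 -156.2 39.3 side [ 651.6 -154. ] 1180
s11 grinder n 211 top z 143.1 mean [660.1 -54.1] mec 662.7 -53.5 26.0 side [662.3 -50.8] 846
s11 green n 201 top z 111.9 mean [565.5 -42.7] mec 568.0 -40.3 21.3 side [567.7 
[... 805 characters left out ...]
ec 554.9 -146.3 22.3 side [ 555.2 -144.2] 819
d11 tomato n 9 top z 57.5 mean [ 474.2 -291.8] mec 474.0 -292.1 2.8 side [ 470.2 -286.2] 805
d11 timer n 62 top z 68.4 mean [ 425.2 -195.6] mec 426.5 -193.1 11.6 side [ 429.2 -189.3] 641
d11 carton n 108 top z 98.5 mean [671.9  46.4] mec 676.2 49.9 30.1 side [677.3  48.7] 263
w11 1982 [ 98.1  99.8 101. ] ((677.3256225585938, 53.32823944091797), (49.94145202636719, 36.4907112121582), 64.59602355957031)
s11 208 [ 95.7  99.7 101.7] ((674.24609375, 52.037025451660156), (52.94792938232422, 37.82418441772461), 65.99095916748047)
d11 108 [94.8 98.5 99.8] ((674.6964721679688, 50.410858154296875), (52.86638641357422, 35.46623229980469), 64.40754699707031)
```

View pics/cs11.png

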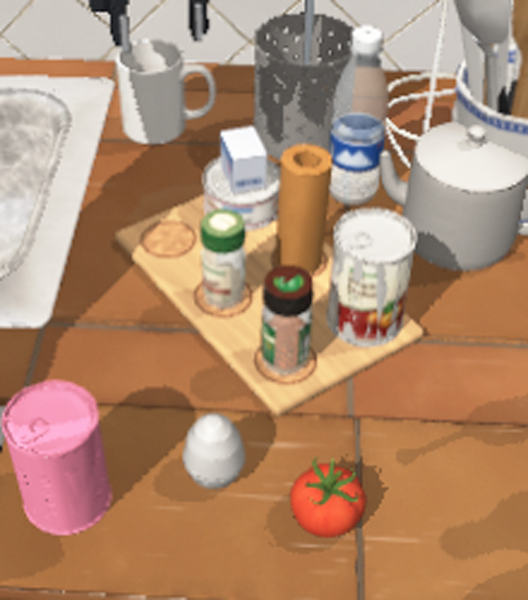

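View pics/w11.png

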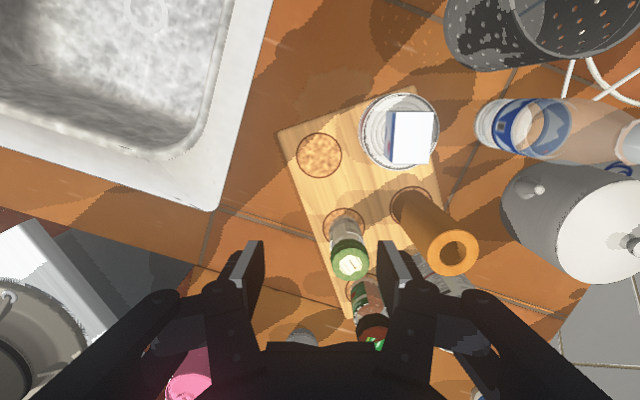

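All four objects stand centred and upright, and the tins, tomato and timer haven't moved. Handing in.

```bash
python3 -c "
from plant import ticket
print(ticket.close_job())"
```

```text
the job is handed in; nothing more can be done
None
```

The layout is done and the job was handed in at about 33 s; no verdict is reported.

- **Placed items:** the grinder is on the middle back pad, the green jar on the middle front pad and the brown jar on the pad in front of the tomato tin. The carton is on the flat tin.
- **Centring:** in the last pictures the grinder and both jars read about 3 mm or less from their pad centres. The carton reads within about 4 mm of the tin's middle. The tops are at the expected heights and everything looks upright, with the gripper open and well clear.
- **Left in place:** comparing before and after pictures from the same camera, the tomato tin, flat tin, tomato and egg timer match to within the measuring noise of about 1–2 mm.
- **Disagreements:** the three cameras differ from each other by about 2–4 mm, so I averaged them by eye. The wrist camera only partly saw the brown jar in the final view, so its top reading there was off. The jar's side fit there and the other two cameras agreed on its position.

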